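# Dress the gear-case seat, then hold the cover on its balance

## Task

Take the dressing stone from its blue tray and stroke it along the wide machined seat of the green gear case, from the end nearest you to the far end, flat on the seat and with light, steady pressure (around 10 N), without lifting it on the way; then put it back flat in its tray. Next take the thrown-back cover by its bar handle and bring it up to its balance point, where it would fall neither shut nor back open, so that your mate can pin the stay with no weight on it: finish still gripping the handle, with the cover held motionless there. Never let the cover drop towards shut, and leave the other things on the bench alone.

Things in the scene. Friction and masses are not known exactly. Their poses are not given: they have to be found in the camera images.
- case: Fixed dark green gear case, an open-topped box 220 x 150 x 90 mm (x, y, z). Origin: underside centre. x runs along the long sides, away from the robot (yaw within 0.25); y points left. Its top rim is bare metal, rigid, level, 90 mm above the bench. The wide seat is the strip of rim along the +y (left) side, 220 mm long, 36 mm wide, centre line at y = +57 mm. The hinge is on the -y side.
- seat_near (a point): Point on the wide seat's surface, on its centre line, 40 mm in from the end nearest the robot (case x = -70 mm). Start the stroke with the stone's underside centre here, 5 mm short of flush with the end.
- seat_far (a point): The same point at the far end of the seat (case x = +70 mm). End the stroke with the stone's centre here, at least 55 mm past the seat's middle.
- stone: Loose dressing stone, about 0.22 kg: dark grey flat block 70 x 34 x 15 mm (x, y, z) with an upright pale wooden grip bar on top, 18 mm thick (along x), 34 mm long (along y), from 15 to 57 mm above the underside. Origin: underside centre. Grip it across the 18 mm. It strokes along its own x, lengthwise on the seat; oiled, it slides easily. Starts in the tray.
- tray: Fixed shallow blue plastic tray, outside 130 x 170 x 20 mm (x, y, z), walls and floor 4 mm thick. Origin: centre of its underside.
- cover (a joint): Cover angle about its hinge, rad: 0 = shut, growing as it opens. Starts thrown back on its stop at 1.85. The hinge is nearly free: below 1.281 the cover falls shut, above it falls back to the stop, at 1.281 it balances. Cover: dark green pan 220 x 150 mm, 35 mm deep, about 0.7 kg. Being deep, it balances 0.29 rad (17 deg) before its open rim stands upright, leaning to the shut side.
- cover_hinge (a point): Point on the hinge axis, at mid length: case y = -75 mm, 90 mm above the bench. The axis runs along the case's x.
- cover_handle (a point): Middle of the bright round bar of the cover's bow handle: bar 12 mm thick, parallel to the hinge, 90 mm clear between its two posts, 40 mm off the cover's free edge. With the cover shut it would lie 190 mm from the hinge axis along the case's +y and 16 mm above it; it turns with the cover. Gripped from above, fingers either side of the bar.
- cover_cog (a point): The cover's centre of gravity; the cover balances when this point is straight above the hinge axis.
- bin: Fixed blue parts bin, 130 x 160 x 55 mm, with bolts and brass bushes. It and the tray may swap places. Not needed.
- spray: Upright grey spray can with a yellow band, 52 mm wide, 160 mm tall. Leave alone.
- gear: Loose steel gear lying flat, 64 mm wide, 32 mm tall with its hub. Leave alone.
- stay: Flat metal cover stay with round eyes, 156 x 20 x 7 mm, lying on the bench: your mate's. Leave alone.
- driver: Screwdriver with red handle lying on the bench. Leave alone.
- bush: Brass bush standing on end, 40 mm wide, 30 mm tall. Leave alone.
Mind the look-alikes: they are no part of the job. Several things have the shape of the tray; the one meant has the colours described above.

How it is judged:
By the outcome, as a careful person would: the job done as asked, in the order asked, and still so for the second after the job is handed in, while the arm keeps its last pose, push and grip.
It also fails if it takes over 64 s, if anything falls off the work surface, if the arm or the gripper's body presses on something with over 40 N, if the wrist force passes 120 N, or if a joint passes its speed limit or range.

## Robot

A 6-joint arm with a two-finger parallel gripper is mounted at the origin on the work surface. World frame = base frame: x ahead of the robot, y to its left, z up, the work surface at z = 0. Lengths are in m, angles in rad, forces in N, time in s.
With the tool pointing down it reaches from about 0.35 to 0.975 m from the base axis. Payload 4.9 kg.
Tool frame: the origin (TCP) lies at the very end of the fingers, on their centre line; the grasp point (between the pads) lies 19 mm behind it (ctrl.grasp_offset is the distance from the TCP to the grasp point, in m); y points along the fingers, z is the direction in which the jaws open and shut, and the axes are right-handed (so a half turn about y gives the same grasp; the last joint's range is limited). The gripper opens to 85 mm and grips with 20 to 120 N. Pads are 22 mm wide; open, the fingers measure 114 mm over their backs; the gripper's body (76 mm by 85 mm) begins 54 mm behind the grasp point. The pads swing forward as they close: fully open they stand 13 mm farther back than shut.
Start: joints at [1.067, 0.053, 1.613, -0, 1.476, -0.119], TCP at [0.235, 0.579, 0.231] pointing down, gripper open.
Joint ranges: [-3.01, 3.01], [-1.01, 2.22], [0.06, 2.58], [-1.02, 4.17], [0.09, 2.62], [-3.14, 3.14]. Speed limits (rad/s): [2.57, 2.57, 3.14, 3.14, 3.14, 3.14].

## Interface

Orientations are given as a rotation vector (axis times angle).
In Python, from station import ctrl, eyes, finish_job, find_in, regions_of, pinpoint gives the robot as it stands.
- The arm moves only by the tool play_rows, never from a script. Its argument "moves" is a list of rows, each an object of numbers: "x", "y", "z": the shift along the world's x, y, z in cm; "turn": the turn about the world's z in degrees; "jaw": the finger opening in cm, from 0 to 8.54. A call has 1 to 8 rows; each row shifts and turns the commanded pose from where the row before left it; what a row does not reach is not made up. A row lasts 1/12 s, in which the tool goes at most 41.7 mm and 7.16 degrees, less where a joint would pass 70% of its speed; a pose out of reach is approached as far as the arm can. A call is refused whole if a number of a shift passes 4.17 or a number of a turn 7.16, either way. A call with a gripper value outside its range is refused whole. The fingers move at their own pace and stop on an object; "squeeze" is the grip in N (left out, the last holds). Time passes only in rows, so rows that do not move let the fingers close. It gives the time, the measured TCP pose, the force and the opening at its end, in the units of the state.
- ctrl.get_obs(): the state, without advancing time (a new reading comes with each control period).
- eyes.get_image(name): name is "side" or "top" or "wrist"; returns a dict with "img" (400x640x3 uint8, red, green, blue), "camera_matrix" (3x3 intrinsics, pixels), "cam_to_world" (4x4, takes a point from camera to world coordinates). Camera axes: x right, y up, looking along -z (the intrinsics and any distortion apply to the point x, -y, -z); pixel columns grow to the right and rows downward; lengths in m; the calibration is good to about 2 mm. A picture is of the moment at which its call begins. There is no depth.
- finish_job(): hands the job in, once; it reports no verdict.
Trained networks look in the newest picture that a camera, given by its name, has taken for a name from the list of things; names that differ only in an ending like _2 or _b are one class to them, and where a whole thing is asked for, a point or a joint stands for the part that bears it (a point fixed in the world has none). Each returns a list of dicts, best first, with "score" (0 to 1); they miss things now and then, are a little off and sometimes report something else, mostly with a low value. They report only what shows in the picture. A call takes as long as a camera call. They do not tell look-alikes from the thing itself.
- find_in(camera, query): "point" ([column, row] in pixels, amid what is visible of it).
- regions_of(camera, query): "pixels" (400x640 bool, what is visible of it) and "point" ([column, row] in pixels, amid what is visible of it).
- pinpoint(camera, query): "point" ([column, row] in pixels: a listed point, or the origin of a listed thing).
The state is a dict: "t": time; "q": joint angles; "dq": joint speeds; "effort": joint torques, N m; "tool_pos": TCP position; "tool_rot": TCP orientation; "contact_force": force on the tool from outside, world axes, zero at the start; "wrist_torque": the same for the moment, N m; "opening": finger opening in m.
Only numpy, scipy, OpenCV 4.12 (cv2) and the standard library are available. Lean on these libraries where they do the work, as an engineer would, in place of code of your own. Each camera call takes 0.05 s, during which the arm holds its last target.

## Working session

There is one attempt and no reset: what is moved stays moved. The work goes in short steps, Python scripts to look and compute and a tool call to move; the robot and the scene stay as the last step left them, time stands still between calls to the robot, and variables do not carry over. Pictures are saved under pics/ and viewed, and the job is handed in when it is done.

Besides the shell and the picture viewer there is one more tool, called after ">>>" as name([rows], argument=value, ...), one row to a line, values as JSON. play_rows: Moves the arm, as the interface text tells. Its arguments: {"type":"object","properties":{"moves":{"type":"array"},"squeeze":{"type":"number"}},"required":["moves"]}

```bash
ls; mkdir -p pics; cat > h.py <<'E'
import numpy as np, cv2
from station import ctrl, eyes, finish_job, find_in, regions_of, pinpoint
def grab(n,save=None):
    d=eyes.get_image(n)
    if save: cv2.imwrite('pics/'+save,d['img'][:,:,::-1])
    return d
def ray(d,p):
    K=np.array(d['camera_matrix']);T=np.array(d['cam_to_world'])
    v=np.linalg.solve(K,[p[0],p[1],1.]);v=np.array([v[0],-v[1],-v[2]])
    return T[:3,3],T[:3,:3]@v
def at_z(d,p,z):
    o,v=ray(d,p);return o+v*(z-o[2])/v[2]
def proj(d,X):
    K=np.array(d['camera_matrix']);T=np.array(d['cam_to_world'])
    c=T[:3,:3].T@(np.array(X)-T[:3,3]);u=K@np.array([c[0],-c[1],-c[2]]);return u[:2]/u[2]
def tri(L):
    A=np.zeros((3,3));b=np.zeros(3)
    for d,p in L:
        o,v=ray(d,p);v=v/np.linalg.norm(v);M=np.eye(3)-np.outer(v,v);A+=M;b+=M@o
    return np.linalg.solve(A,b)
E
python3 - <<'E'
from h import *
np.set_printoptions(precision=4,suppress=True)
for n in ['side','top','wrist']:
    d=grab(n,n+'0.png'); print(n,d.keys(),d['camera_matrix'],d['cam_to_world'])
    for q in ['case','seat_near','seat_far','stone','tray','cover','cover_hinge','cover_handle','bin']:
        print(q,[(np.round(r['point'],1).tolist(),round(float(r['score']),2)) for r in pinpoint(n,q)] if q!='cover' else '', [(np.round(r['point'],1).tolist(),round(float(r['score']),2)) for r in find_in(n,q)])
print(ctrl.get_obs(), ctrl.grasp_offset)
E
```

```text
pics
side dict_keys(['img', 'camera_matrix', 'cam_to_world']) [[382.2042   0.     326.0032]
 [  0.     382.2042 200.4378]
 [  0.       0.       1.    ]] [[ 0.7108  0.5163 -0.4777 -0.0265]
 [-0.7034  0.5258 -0.4783 -0.4795]
 [ 0.0042  0.676   0.7369  0.9813]
 [ 0.      0.      0.      1.    ]]
case [([386.5, 256.2], 0.83), ([414.0, 257.1], 0.43)] [([392.2, 247.2], 0.88)]
seat_near [([362.8, 237.4], 0.61)] [([397.0, 248.2], 0.62)]
seat_far [([401.3, 218.9], 0.83)] [([398.3, 250.8], 0.62)]
stone [([285.9, 206.2], 0.49)] [([284.0, 205.4], 0.79)]
tray [([182.8, 173.6], 0.92), ([226.1, 235.5], 0.88), ([286.1, 204.4], 0.84), ([294.7, 270.5], 0.76)] [([182.0, 172.9], 0.81), ([295.6, 271.7], 0.81), ([280.9, 203.3], 0.7), ([225.4, 236.5], 0.56)]
cover  [([426.1, 250.4], 0.82)]
cover_hinge [([414.6, 258.1], 0.69)] [([425.5, 254.1], 0.8)]
cover_handle [([443.9, 231.6], 0.64), ([411.9, 211.0], 0.17)] [([424.4, 252.6], 0.6), ([465.5, 365.4], 0.54)]
bin [([322.0, 183.3], 0.89)] [([324.7, 178.6], 0.75)]
top dict_keys(['img', 'camera_matrix', 'cam_to_world']) [[384.1361   0.     321.3619]
 [  0.     
[... 1252 characters left out ...]
 220.8], 0.75), ([122.5, 284.9], 0.72)] [([20.0, 355.7], 0.96), ([111.2, 278.4], 0.78), ([380.3, 218.3], 0.78), ([140.6, 392.7], 0.74)]
cover  []
cover_hinge [] [([269.7, 342.8], 0.39)]
cover_handle [] [([266.2, 344.3], 0.55)]
bin [] []
{'t': 2.7, 'q': array([ 1.067 ,  0.0527,  1.6129,  0.    ,  1.476 , -0.119 ]), 'dq': array([-0.0011,  0.0014, -0.0003, -0.0005, -0.0009,  0.0001]), 'effort': array([  0.0002, -39.3665, -37.0453,  -0.0002,   0.0006,  -0.    ]), 'tool_pos': array([0.2346, 0.5793, 0.2313]), 'tool_rot': array([-1.5497,  0.3019, -0.3018]), 'contact_force': array([-0.6492, -0.3202,  0.7638]), 'wrist_torque': array([-0.0192,  0.0018,  0.0037]), 'opening': 0.08534910508152749} 0.0187
```

View pics/side0.png

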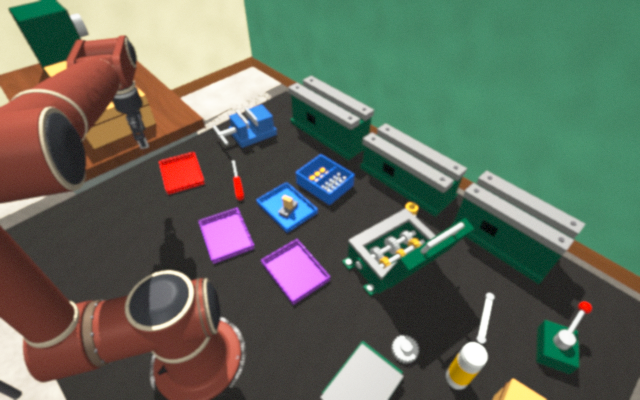

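View pics/top0.png

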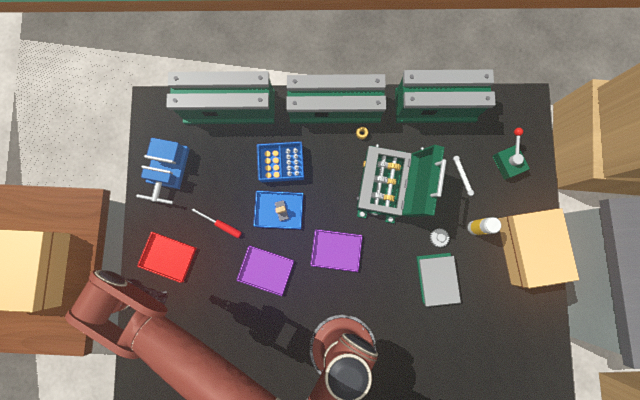

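View pics/wrist0.png

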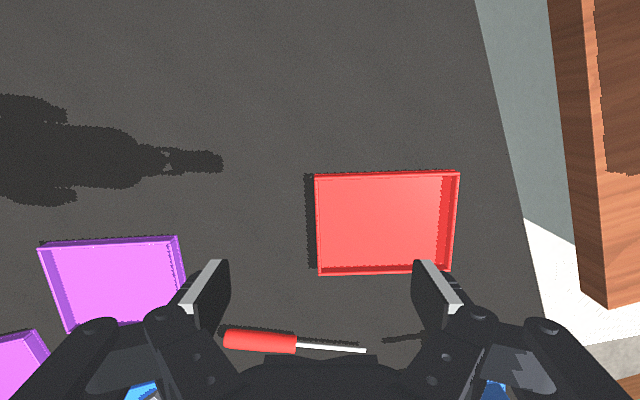

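```bash
python3 - <<'E'
import cv2
a=cv2.imread('pics/top0.png')[130:310,230:480];cv2.imwrite('pics/c1.png',cv2.resize(a,None,fx=3.2,fy=3.2,interpolation=2))
a=cv2.imread('pics/side0.png')[150:310,240:480];cv2.imwrite('pics/c2.png',cv2.resize(a,None,fx=3.3,fy=3.3,interpolation=2))
E
```

```text
(no output)
```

View pics/c1.png

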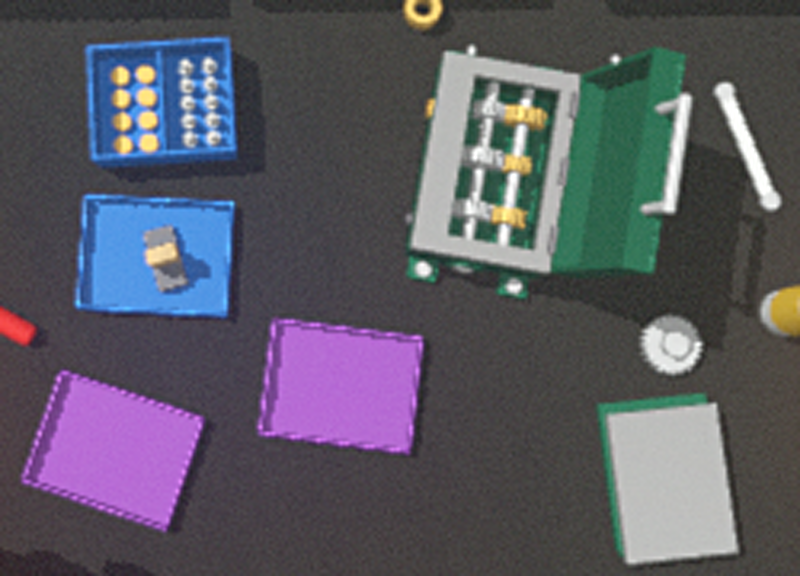

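View pics/c2.png

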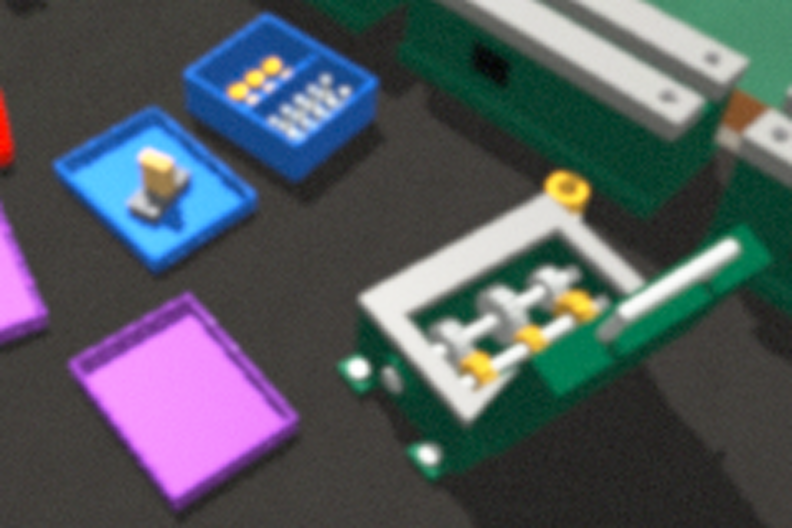

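```bash
python3 - <<'E'
import cv2
a=cv2.imread('pics/top0.png')[135:225,345:455];cv2.imwrite('pics/c3.png',cv2.resize(a,None,fx=7,fy=6.6,interpolation=2))
a=cv2.imread('pics/side0.png')[190:300,335:480];cv2.imwrite('pics/c4.png',cv2.resize(a,None,fx=5.4,fy=5.4,interpolation=2))
a=cv2.imread('pics/top0.png')[185:235,245:315];cv2.imwrite('pics/c5.png',cv2.resize(a,None,fx=11,fy=11,interpolation=2))
a=cv2.imread('pics/side0.png')[175:235,250:325];cv2.imwrite('pics/c6.png',cv2.resize(a,None,fx=10,fy=10,interpolation=2))
E
```

```text
(no output)
```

View pics/c3.png

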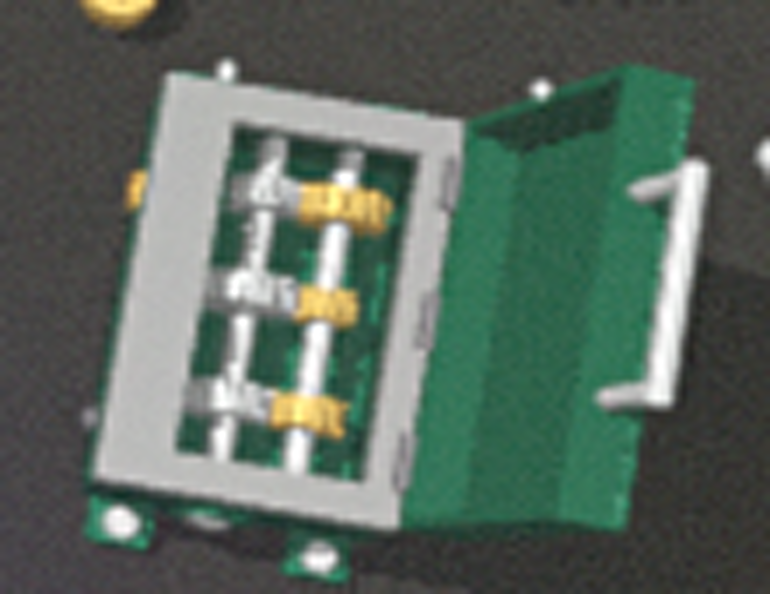

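View pics/c4.png

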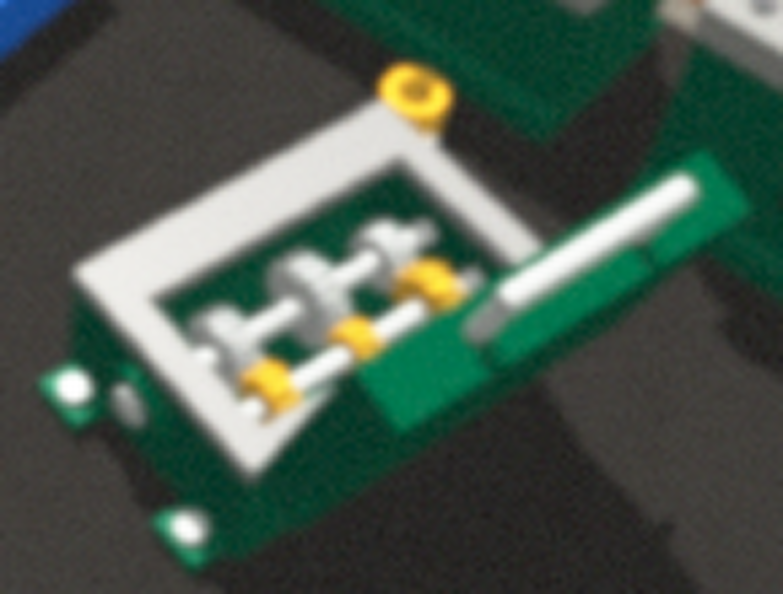

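View pics/c5.png

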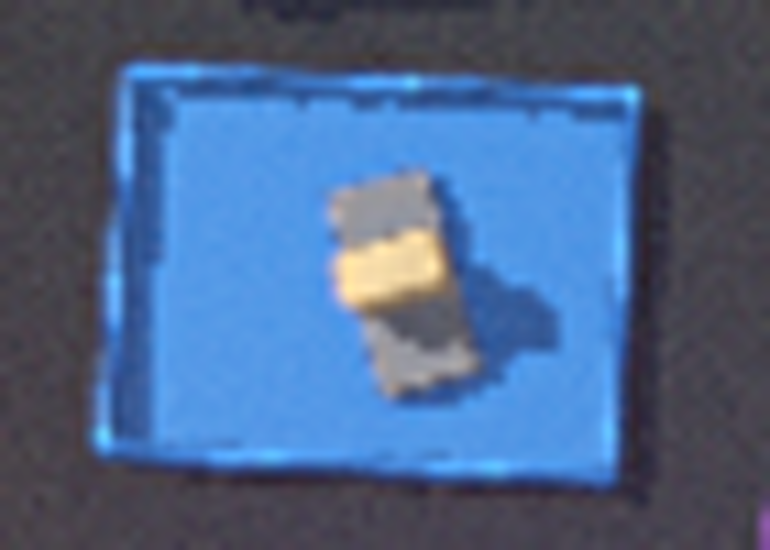

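View pics/c6.png

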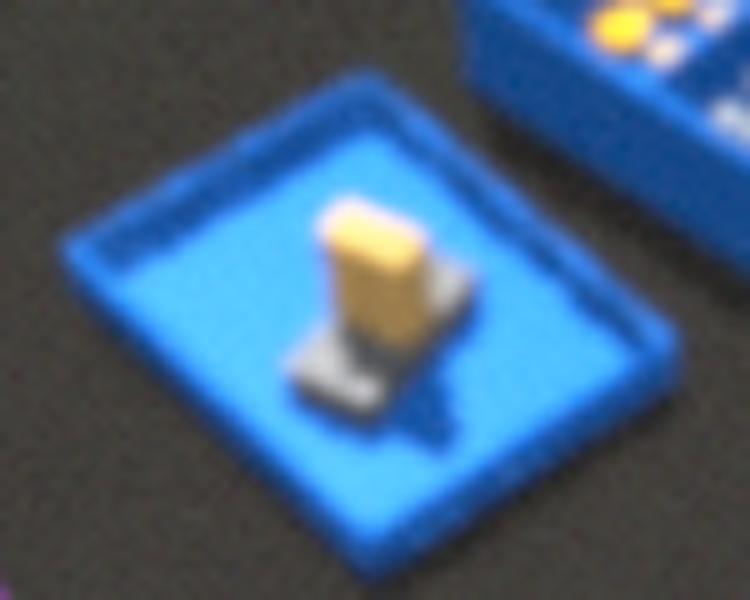

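```bash
cat > fit.py <<'E'
from h import *
import pickle
from scipy.optimize import least_squares
np.set_printoptions(precision=4,suppress=True)
def load():
    return pickle.load(open('cams.pkl','rb'))
try: C=load()
except Exception:
    C={n:{k:v for k,v in grab(n).items() if k!='img'} for n in ['side','top']}; pickle.dump(C,open('cams.pkl','wb'))
def fit(obs,z,x0,lim):
    def f(p):
        R=np.array([[np.cos(p[2]),-np.sin(p[2])],[np.sin(p[2]),np.cos(p[2])]])
        r=[]
        for n,px,l in obs:
            X=np.r_[p[:2]+R@np.array(l[:2]),z+l[2]]
            r.append(proj(C[n],X)-px)
        return np.concatenate(r)
    s=least_squares(f,x0,loss='soft_l1');return s.x,f(s.x).reshape(-1,2)
E
python3 - <<'E'
from fit import *
c3=lambda x,y:np.array([345+x/7-.4,135+y/6.6-.4]); c4=lambda x,y:np.array([335+x/5.4-.4,190+y/5.4-.4])
o=[('top',c3(167,72),(.11,.075,.09)),('top',c3(463,118),(.11,-.075,.09)),('top',c3(400,530),(-.11,-.075,.09)),('top',c3(97,480),(-.11,.075,.09)),
('side',c4(75,270),(-.11,.075,.09)),('side',c4(385,100),(.11,.075,.09)),('side',c4(252,475),(-.11,-.075,.09))]
for s in (o,o[:4],o[4:]): print('case',*fit(s,0,[.6,-.1,0],0))
c5=lambda x,y:np.array([245+x/11-.45,185+y/11-.45]); c6=lambda x,y:np.array([250+x/10-.45,175+y/10-.45])
# tray outside: long side 170 along y
t=[('top',c5(122,66),(.065,.085,.02)),('top',c5(641,88),(.065,-.085,.02)),('top',c5(618,488),(-.065,-.085,.02)),('top',c5(95,455),(-.065,.085,.02)),
('side',c6(62,245),(-.065,.085,.02)),('side',c6(365,70),(.065,.085,.02)),('side',c6(685,335),(.065,-.085,.02)),('side',c6(372,560),(-.065,-.085,.02))]
for s in (t,t[:4],t[4:]): print('tray',*fit(s,0,[.55,.1,0],0))
# stone: grip top at .057, block top .015
g=[('top',c5(336,262),(.009,.017,.057)),('top',c5(434,232),(.009,-.017,.057)),('top',c5(446,283),(-.009,-.017,.057)),('top',c5(352,308),(-.009,.017,.057)),
('top',c5(328,190),(.035,.017,.015)),('top',c5(432,170),(.035,-.017,.015)),('top',c5(480,368),(-.035,-.017,.015)),('top',c5(383,388),(-.035,.017,.015))]
for s in (g,g[:4],g[4:]): print('stone',*fit(s,.004,[.55,.1,0],0))
for n in C:
  for r in (pinpoint(n,'cover_handle')): print(n,r)
E
```

```text
case [ 0.5837 -0.1512 -0.1847] [[ 0.0469  0.3156]
 [ 0.0297  0.7821]
 [-0.6174 -0.0375]
 [-0.4433 -0.2385]
 [ 0.3116  0.3058]
 [-0.1667 -0.0623]
 [ 0.8827 -0.0938]]
case [ 0.5844 -0.1521 -0.1749] [[-0.0467  0.2675]
 [-0.0039  0.3306]
 [-0.0289 -0.3991]
 [ 0.0791 -0.1804]]
case [ 0.5828 -0.1508 -0.195 ] [[-0.0276  0.0284]
 [-0.0228  0.1536]
 [ 0.045  -0.1384]]
tray [ 0.4899  0.2263 -0.0514] [[ 0.2444  0.0617]
 [-0.4292  0.2031]
 [-0.2617 -0.4822]
 [ 0.2258  0.307 ]
 [ 0.4313  0.499 ]
 [ 0.301   0.2471]
 [-0.5236  0.5192]
 [-0.0013 -1.6969]]
tray [ 0.4899  0.2261 -0.056 ] [[ 0.3903 -0.0623]
 [-0.2969  0.2904]
 [-0.2931 -0.401 ]
 [ 0.2087  0.1719]]
tray [ 0.4898  0.2265 -0.0464] [[ 0.322   0.5762]
 [ 0.0894  0.2218]
 [-0.5592  0.3632]
 [ 0.0991 -1.7483]]
stone [0.4872 0.214  0.2543] [[-0.2302 -0.6322]
 [ 0.2237 -0.3641]
 [ 0.3805 -0.0843]
 [-0.4515  0.1097]
 [ 0.2096  0.2628]
 [-0.1823 -0.2953]
 [ 0.1687  0.2593]
 [-0.129   0.8453]]
stone [0.4863 0.2139 0.2798] [[-0.2394 -0.2478]
 [ 0.1527 -0.2158]
 [ 0.4355  0.0297]
 [-0.3344  0.4605]]
stone [0.4881 0.214  0.2491] [[ 0.2373 -0.0407]
 [-0.1437 -0.5515]
 [ 0.1087  0.0257]
 [-0.2002  0.5636]]
side {'point': [444.1, 232.8], 'score': 0.97}
top {'point': [444.4, 175.8], 'score': 0.65}
```

```bash
cat >> h.py <<'E'
from scipy.spatial.transform import Rotation as Ro
def st():
    o=ctrl.get_obs();R=Ro.from_rotvec(o['tool_rot']).as_matrix()
    print('t %.2f pos'%o['t'],np.round(o['tool_pos'],4),'jawyaw %.2f'%np.degrees(np.arctan2(R[1,2],R[0,2])),'down',np.round(R[:,1],3),'F',np.round(o['contact_force'],2),'M',np.round(o['wrist_torque'],2),'op %.4f'%o['opening'],'q',np.round(o['q'],2))
    return o
E
python3 -c "
from h import *
st()"
```

```text
t 2.90 pos [0.2346 0.5793 0.2313] jawyaw 67.95 down [ 0. -0. -1.] F [-0.19 -0.31 -0.27] M [-0.02  0.01 -0.01] op 0.0858 q [ 1.07  0.05  1.61 -0.    1.48 -0.12]
```

>>> play_rows([
  {"x": 2.4, "y": -3.0, "turn": -6.7, "jaw": 4.5},
  {"x": 2.4, "y": -3.0, "turn": -6.7, "jaw": 4.5},
  {"x": 2.4, "y": -3.0, "turn": -6.7, "jaw": 4.5},
  {"x": 2.4, "y": -3.0, "turn": -6.7, "jaw": 4.5},
  {"x": 2.4, "y": -3.0, "turn": -6.7, "jaw": 4.5},
  {"x": 2.4, "y": -3.0, "turn": -6.7, "jaw": 4.5},
  {"x": 2.4, "y": -3.0, "turn": -6.7, "jaw": 4.5},
  {"x": 2.4, "y": -3.0, "turn": -6.7, "jaw": 4.5},
])

```text
invalid input
```

>>> play_rows([
  {"x": 1.5, "y": -3.1, "z": -1.5},
  {"x": 1.5, "y": -3.1, "z": -1.5},
  {"x": 1.5, "y": -3.1, "z": -1.5},
  {"x": 1.5, "y": -3.1, "z": -1.5},
  {},
  {},
])

```text
invalid input
```

```bash
python3 - <<'E'
from h import *
st()
d=grab('wrist','w1.png')
for l,X in dict(gt=(.487,.214,.061),b=(.487,.214,.004)).items(): print(l,proj(d,X))
import pickle; pickle.dump({k:v for k,v in d.items() if k!='img'},open('w1.pkl','wb'))
E
```

```text
t 2.90 pos [0.2346 0.5793 0.2313] jawyaw 67.95 down [ 0. -0. -1.] F [-0.19 -0.31 -0.27] M [-0.02  0.01 -0.01] op 0.0858 q [ 1.07  0.05  1.61 -0.    1.48 -0.12]
gt [145.46854978 443.43929101]
b [165.13283072 405.95023138]
```

View pics/w1.png

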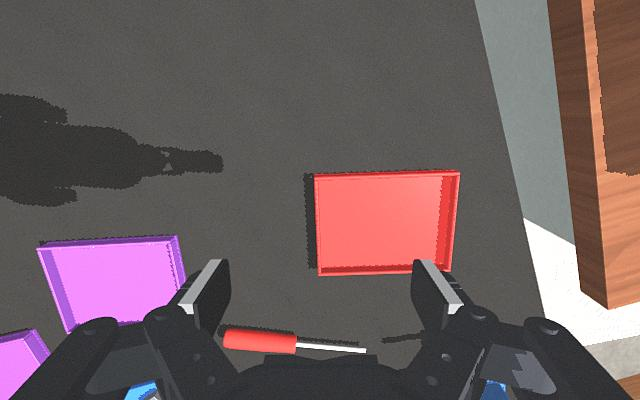

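>>> play_rows([
  {"x": 2.4, "y": -3.0, "z": 0, "turn": -6.7, "jaw": 4.5},
  {"x": 2.4, "y": -3.0, "z": 0, "turn": -6.7, "jaw": 4.5},
  {"x": 2.4, "y": -3.0, "z": 0, "turn": -6.7, "jaw": 4.5},
  {"x": 2.4, "y": -3.0, "z": 0, "turn": -6.7, "jaw": 4.5},
  {"x": 2.4, "y": -3.0, "z": 0, "turn": -6.7, "jaw": 4.5},
  {"x": 2.4, "y": -3.0, "z": 0, "turn": -6.7, "jaw": 4.5},
  {"x": 2.4, "y": -3.0, "z": 0, "turn": -6.7, "jaw": 4.5},
  {"x": 2.4, "y": -3.0, "z": 0, "turn": -6.7, "jaw": 4.5},
], squeeze=50)

```text
t: 3.62
tool_pos: [0.4275, 0.3377, 0.2316]
tool_rot: [-1.314, 1.027, -1.027]
contact_force: [0.6, 0.3, 0.4]
opening: 0.0452
```

>>> play_rows([
  {"x": 1.5, "y": -3.1, "z": -1.5, "turn": 0, "jaw": 4.5},
  {"x": 1.5, "y": -3.1, "z": -1.5, "turn": 0, "jaw": 4.5},
  {"x": 1.5, "y": -3.1, "z": -1.5, "turn": 0, "jaw": 4.5},
  {"x": 1.4, "y": -3.1, "z": -1.5, "turn": 0, "jaw": 4.5},
  {"x": 0, "y": 0, "z": 0, "turn": 0, "jaw": 4.5},
  {"x": 0, "y": 0, "z": 0, "turn": 0, "jaw": 4.5},
])

```text
t: 4.12
tool_pos: [0.4854, 0.2138, 0.1702]
tool_rot: [-1.318, 1.027, -1.024]
contact_force: [-0.6, 0.8, 0.4]
opening: 0.0448
```

```bash
python3 - <<'E'
from h import *
st()
d=grab('wrist','w1.png')
for l,X in dict(gt=(.487,.214,.061),b=(.487,.214,.004)).items(): print(l,proj(d,X))
import pickle; pickle.dump({k:v for k,v in d.items() if k!='img'},open('w1.pkl','wb'))
E
```

```text
t 4.12 pos [0.4854 0.2138 0.1702] jawyaw 14.16 down [-0.002 -0.    -1.   ] F [-0.62  0.76  0.44] M [ 0.06  0.03 -0.05] op 0.0448 q [ 0.27 -0.13  1.89  0.    1.38  0.03]
gt [322.00776372 201.06413864]
b [321.91519685 185.23095324]
```

View pics/w1.png

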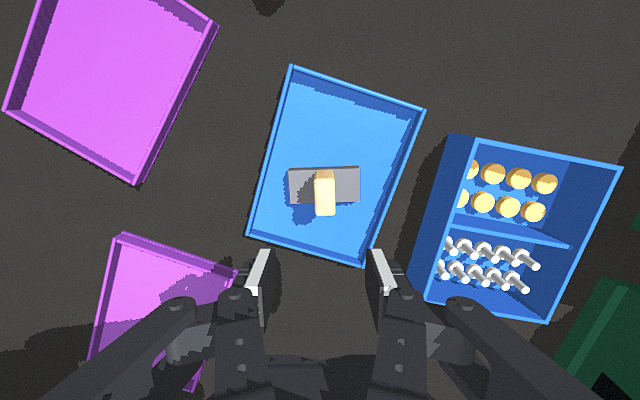

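```bash
python3 - <<'E'
import cv2
a=cv2.imread('pics/w1.png')[150:230,275:375];cv2.imwrite('pics/c7.png',cv2.resize(a,None,fx=7,fy=7,interpolation=2))
E
```

```text
(no output)
```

View pics/c7.png

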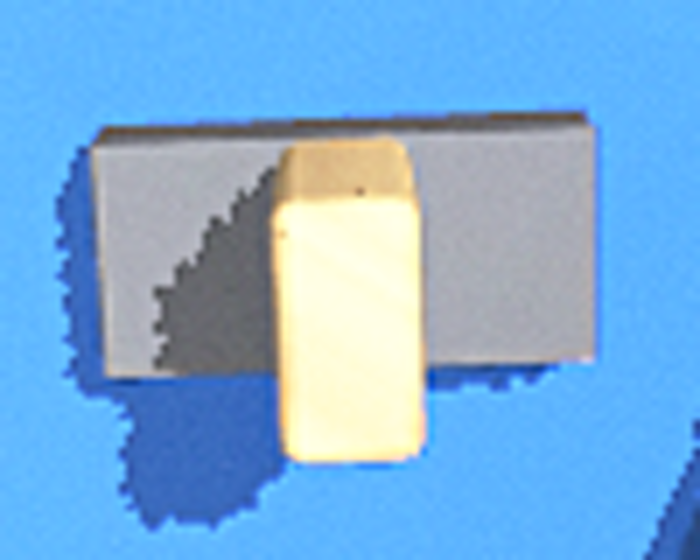

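```bash
python3 - <<'E'
from fit import *
C['w']=pickle.load(open('w1.pkl','rb'))
c=lambda x,y:np.array([275+x/7-.43,150+y/7-.43])
o=[('w',c(95,148),(-.035,.017,.015)),('w',c(596,125),(.035,.017,.015)),('w',c(596,360),(.035,-.017,.015)),('w',c(105,376),(-.035,-.017,.015)),
('w',c(270,198),(-.009,.017,.057)),('w',c(418,190),(.009,.017,.057)),('w',c(428,462),(.009,-.017,.057)),('w',c(282,464),(-.009,-.017,.057))]
for s in (o,o[:4],o[4:]): print(*fit(s,.004,[.487,.214,.25],0))
E
```

```text
[0.4882 0.2178 0.2856] [[-0.913  -1.0909]
 [ 0.2381 -0.5117]
 [ 0.2531 -0.1661]
 [ 0.0407  0.0532]
 [-0.0946  0.111 ]
 [ 0.3752  0.4591]
 [-0.0873  0.1724]
 [-0.0339  0.6136]]
[0.4884 0.2174 0.2857] [[-0.8431 -0.6385]
 [ 0.2763 -0.06  ]
 [ 0.2918  0.2565]
 [ 0.1089  0.4767]]
[0.4881 0.2181 0.2895] [[-0.214  -0.1909]
 [ 0.2598  0.0751]
 [-0.0468 -0.1889]
 [ 0.0026  0.3283]]
```

>>> play_rows([
  {"x": 0.25, "y": 0.35, "z": -3.0, "turn": 2, "jaw": 4.5},
  {"x": 0, "y": 0, "z": -3.0, "turn": 0, "jaw": 4.5},
  {"x": 0, "y": 0, "z": -3.0, "turn": 0, "jaw": 4.5},
  {"x": 0, "y": 0, "z": -3.0, "turn": 0, "jaw": 4.5},
  {"x": 0, "y": 0, "z": -1.5, "turn": 0, "jaw": 4.5},
  {"x": 0, "y": 0, "z": -0.8, "turn": 0, "jaw": 4.5},
  {"x": 0, "y": 0, "z": 0, "turn": 0, "jaw": 4.5},
])

```text
t: 4.75
tool_pos: [0.4868, 0.2197, 0.0271]
tool_rot: [-1.333, 0.997, -0.994]
contact_force: [0.6, -0.8, -0.1]
opening: 0.0451
```

```bash
python3 - <<'E'
from h import *
st()
d=grab('wrist','w2.png')
E
```

```text
t 4.75 pos [0.4868 0.2197 0.0271] jawyaw 16.46 down [-0.003 -0.001 -1.   ] F [ 0.62 -0.79 -0.06] M [-0.02 -0.    0.  ] op 0.0451 q [ 0.28  0.06  1.97  0.    1.11 -0.  ]
```

View pics/w2.png

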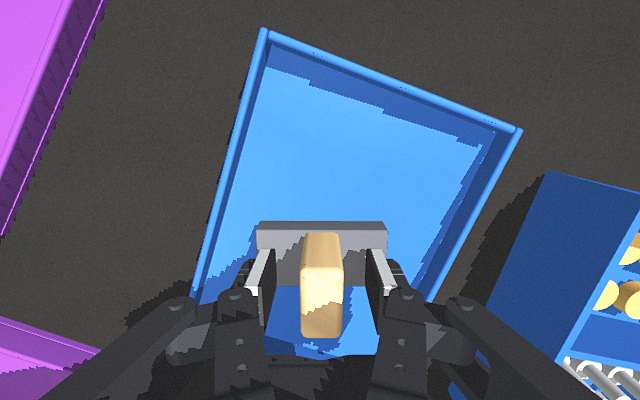

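>>> play_rows([
  {"x": 0, "y": 0, "z": 0, "turn": 0, "jaw": 1.0},
  {"x": 0, "y": 0, "z": 0, "turn": 0, "jaw": 1.0},
  {"x": 0, "y": 0, "z": 0, "turn": 0, "jaw": 1.0},
  {"x": 0, "y": 0, "z": 0, "turn": 0, "jaw": 1.0},
  {"x": 0, "y": 0, "z": 0, "turn": 0, "jaw": 1.0},
  {"x": 0, "y": 0, "z": 0, "turn": 0, "jaw": 1.0},
], squeeze=60)

```text
t: 5.3
tool_pos: [0.4899, 0.2195, 0.0307]
tool_rot: [-1.327, 0.994, -0.998]
contact_force: [0.5, 2.1, 6.5]
opening: 0.017
```

```bash
python3 - <<'E'
from h import *
o=st()
d=grab('wrist','w3.png')
p=o['tool_pos']
for dz in (0,.019,.034): print(dz,proj(d,p+[0,0,dz]))
E
```

```text
t 5.30 pos [0.4899 0.2195 0.0307] jawyaw 16.34 down [ 0.004  0.002 -1.   ] F [0.53 2.11 6.46] M [ 0.13  0.16 -0.02] op 0.0170 q [ 0.28  0.06  1.97  0.    1.11 -0.  ]
0 [319.33389736 261.19815793]
0.019 [319.32779326 280.81163882]
0.034 [319.32173989 300.2620975 ]
```

View pics/w3.png

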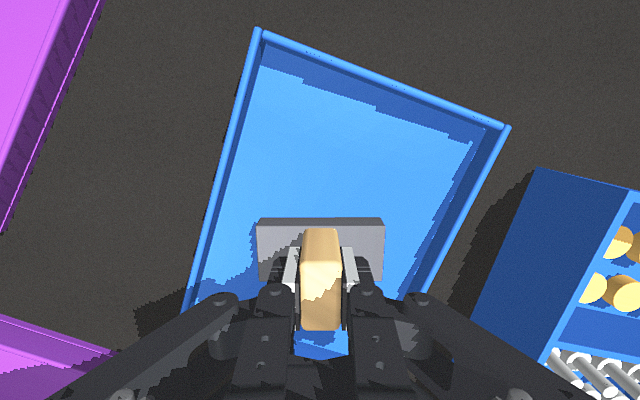

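>>> play_rows([
  {"x": 0, "y": 0, "z": 1.0, "turn": 0, "jaw": 1.0},
  {"x": 0, "y": 0, "z": 3.0, "turn": 0, "jaw": 1.0},
  {"x": 0, "y": 0, "z": 3.0, "turn": 0, "jaw": 1.0},
  {"x": 0, "y": 0, "z": 3.0, "turn": 0, "jaw": 1.0},
  {"x": 0, "y": 0, "z": 3.0, "turn": 0, "jaw": 1.0},
  {"x": 0, "y": 0, "z": 0, "turn": 0, "jaw": 1.0},
  {"x": 0, "y": 0, "z": 0, "turn": 0, "jaw": 1.0},
])

```text
t: 5.93
tool_pos: [0.4891, 0.219, 0.1606]
tool_rot: [-1.327, 0.994, -0.998]
contact_force: [-0.7, 0.2, -3.7]
opening: 0.0169
```

```bash
python3 - <<'E'
from h import *
o=st()
E
```

```text
t 5.93 pos [0.4891 0.219  0.1606] jawyaw 16.35 down [ 0.004  0.001 -1.   ] F [-0.72  0.18 -3.74] M [ 0.04  0.08 -0.05] op 0.0169 q [ 0.28 -0.11  1.89 -0.    1.35 -0.  ]
```

>>> play_rows([
  {"x": 0.4, "y": -3.7, "z": 0, "turn": -3.4, "jaw": 1.0},
  {"x": 0.4, "y": -3.7, "z": 0, "turn": -3.4, "jaw": 1.0},
  {"x": 0.4, "y": -3.7, "z": 0, "turn": -3.4, "jaw": 1.0},
  {"x": 0.4, "y": -3.7, "z": 0, "turn": -3.4, "jaw": 1.0},
  {"x": 0.4, "y": -3.7, "z": 0, "turn": -3.4, "jaw": 1.0},
  {"x": 0.4, "y": -3.7, "z": 0, "turn": -3.4, "jaw": 1.0},
  {"x": 0.4, "y": -3.7, "z": 0, "turn": -3.4, "jaw": 1.0},
  {"x": 0.4, "y": -3.7, "z": 0, "turn": -3.2, "jaw": 1.0},
])

```text
t: 6.6
tool_pos: [0.5181, -0.0786, 0.1553]
tool_rot: [-1.117, 1.351, -1.344]
contact_force: [1.0, 0.0, -2.5]
opening: 0.0174
```

>>> play_rows([
  {"x": 0, "y": 0, "z": 0, "turn": 0, "jaw": 1.0},
  {"x": 0, "y": 0, "z": 0, "turn": 0, "jaw": 1.0},
  {"x": 0, "y": 0, "z": 0, "turn": 0, "jaw": 1.0},
])

```text
t: 6.85
tool_pos: [0.5186, -0.0767, 0.156]
tool_rot: [-1.117, 1.349, -1.342]
contact_force: [0.2, -0.4, -1.8]
opening: 0.017
```

```bash
python3 - <<'E'
from h import *
import pickle
o=st()
d=grab('wrist','w4.png')
pickle.dump({k:v for k,v in d.items() if k!='img'},open('w4.pkl','wb'))
print(proj(d,[.5254,-.0823,.09]))
E
```

```text
t 6.85 pos [ 0.5186 -0.0767  0.156 ] jawyaw -10.66 down [-0.004  0.002 -1.   ] F [ 0.22 -0.4  -1.82] M [-0.   -0.05  0.02] op 0.0170 q [-0.29 -0.13  1.92  0.    1.36 -0.1 ]
[330.61593809 223.87289713]
```

View pics/w4.png

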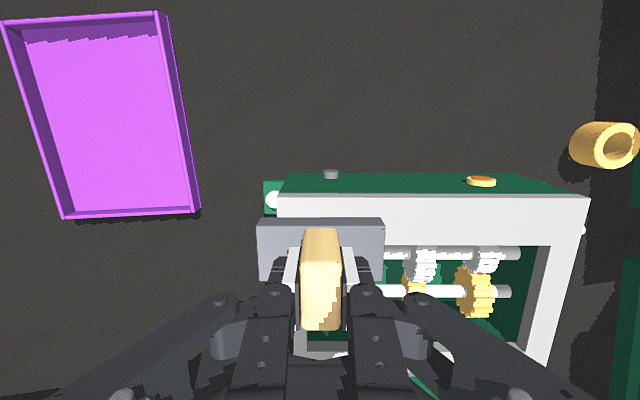

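```bash
python3 - <<'E'
import cv2
a=cv2.imread('pics/w4.png')[180:300,250:410];cv2.imwrite('pics/c8.png',cv2.resize(a,None,fx=5,fy=5,interpolation=2))
a=cv2.imread('pics/w4.png')[180:300,450:610];cv2.imwrite('pics/c9.png',cv2.resize(a,None,fx=5,fy=5,interpolation=2))
E
```

```text
(no output)
```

View pics/c8.png

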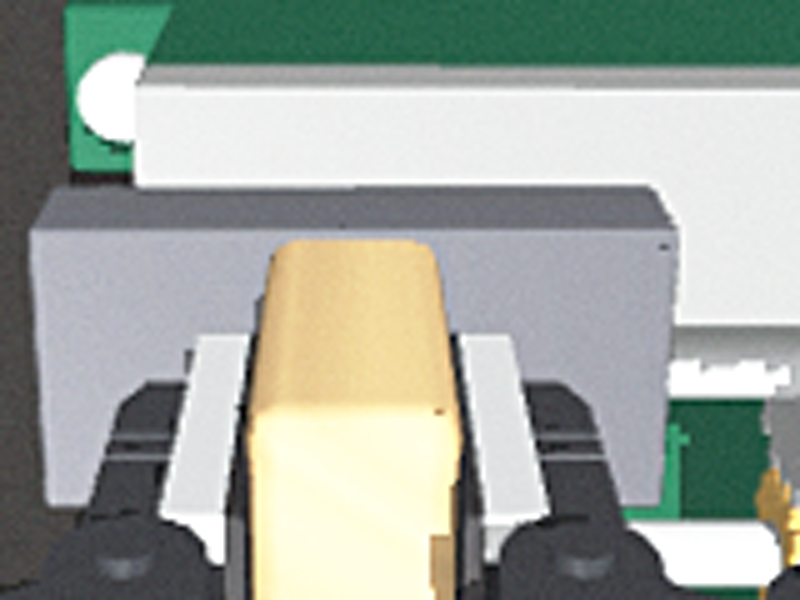

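View pics/c9.png

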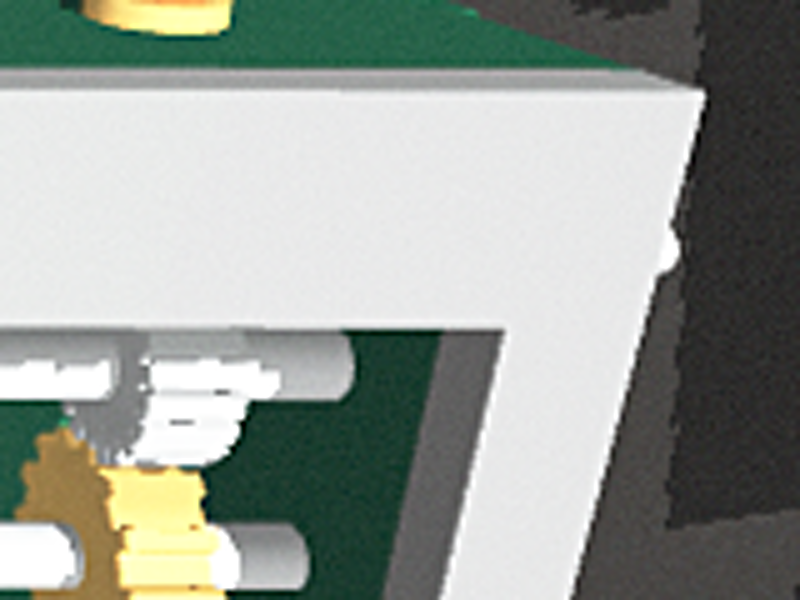

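```bash
python3 - <<'E'
from fit import *
d=C['w']=pickle.load(open('w4.pkl','rb'))
a=lambda x,y:np.array([250+x/5-.4,180+y/5-.4]); b=lambda x,y:np.array([450+x/5-.4,180+y/5-.4])
P1=at_z(d,a(136,86),.09);P2=at_z(d,b(705,92),.09);P3=at_z(d,a(740,325),.09);P4=at_z(d,b(503,330),.09);P5=at_z(d,b(572,598),.09)
print(P1,P2,P3,P4,P5,np.linalg.norm(P2-P1))
v=(P2-P1)/np.linalg.norm(P2-P1);yaw=np.arctan2(v[1],v[0]);n=np.array([-v[1],v[0],0])
print('yaw',yaw,np.degrees(yaw),'width',(P1-P3)@n,(P1-P4)@n)
c3=lambda x,y:np.array([345+x/7-.4,135+y/6.6-.4]); c4=lambda x,y:np.array([335+x/5.4-.4,190+y/5.4-.4])
w=[('w',a(136,86),(-.11,.075,.09)),('w',b(705,92),(.11,.075,.09))]
print('case w',*fit(w,0,[.58,-.15,-.18],0))
o=[('top',c3(167,72),(.11,.075,.09)),('top',c3(463,118),(.11,-.075,.09)),('top',c3(400,530),(-.11,-.075,.09)),('top',c3(97,480),(-.11,.075,.09)),
('side',c4(75,270),(-.11,.075,.09)),('side',c4(385,100),(.11,.075,.09)),('side',c4(252,475),(-.11,-.075,.09))]
print('all',fit(o+w,0,[.58,-.15,-.18],0))
# stone
L=[(a(30,230),(-.035,.017,.015)),(a(681,228),(.035,.017,.015)),(a(46,506),(-.035,-.017,.015)),(a(663,506),(.035,-.017,.015)),(a(655,186),(.035,.017,0)),(a(248,410),(-.009,.017,.057)),(a(460,410),(.009,.017,.057))]
def f(p):
    R=Ro.from_euler('ZYX',[p[3],p[4],p[5]]).as_matrix()
    return np.concatenate([proj(d,p[:3]+R@np.array(l))-px for px,l in L])
s=least_squares(f,[.519,-.077,.13,-.18,0,0],loss='soft_l1')
print('stone',s.x,'yaw deg',np.degrees(s.x[3:]),f(s.x).reshape(-1,2))
E
```

```text
[ 0.4917 -0.0553  0.09  ] [ 0.708  -0.0966  0.09  ] [ 0.5711 -0.1074  0.09  ] [ 0.6814 -0.1287  0.09  ] [ 0.6933 -0.1773  0.09  ] 0.22017778638263194
yaw -0.18839409526961523 -10.794186544134499 width 0.036275446864686006 0.03653760189381376
case w [ 0.5858 -0.1496 -0.1883] [[ 0.1228 -0.0049]
 [-0.1217 -0.0327]]
all (array([ 0.5856, -0.1498, -0.1882]), array([[-0.2519, -0.261 ],
       [-0.3019,  0.3497],
       [-1.1816, -0.5297],
       [-0.972 , -0.8806],
       [ 0.3867, -0.4841],
       [-0.0175, -0.5876],
       [ 0.7461, -0.9212],
       [-0.1126,  0.2685],
       [-0.44  ,  0.2248]]))
stone [ 0.5189 -0.0787  0.1286 -0.1857  0.0021 -0.0064] yaw deg [-10.6395   0.1223  -0.369 ] [[ 0.1344 -0.3665]
 [-0.2432  0.1482]
 [ 0.5289  0.2476]
 [-0.2694  0.4137]
 [-0.1456 -0.5283]
 [-0.7573 -0.0111]
 [ 0.8203  0.0412]]
```

>>> play_rows([
  {"x": 0.5, "y": -0.1, "z": -1.0, "turn": -0.15, "jaw": 1.0},
  {"x": 0.38, "y": -0.08, "z": -1.0, "turn": 0, "jaw": 1.0},
  {"x": 0, "y": 0, "z": -1.0, "turn": 0, "jaw": 1.0},
  {"x": 0, "y": 0, "z": -0.4, "turn": 0, "jaw": 1.0},
  {"x": 0, "y": 0, "z": 0, "turn": 0, "jaw": 1.0},
  {"x": 0, "y": 0, "z": 0, "turn": 0, "jaw": 1.0},
])

```text
t: 7.4
tool_pos: [0.5285, -0.0786, 0.1235]
tool_rot: [-1.115, 1.348, -1.345]
contact_force: [0.6, -0.4, -1.3]
opening: 0.0171
```

```bash
python3 - <<'E'
from h import *
import pickle
o=st()
d=grab('wrist','w5.png')
pickle.dump({k:v for k,v in d.items() if k!='img'},open('w5.pkl','wb'))
import cv2
a=cv2.imread('pics/w5.png')[150:300,230:430];cv2.imwrite('pics/c10.png',cv2.resize(a,None,fx=4,fy=4,interpolation=2))
E
```

```text
t 7.40 pos [ 0.5285 -0.0786  0.1235] jawyaw -10.77 down [-0.001  0.    -1.   ] F [ 0.64 -0.41 -1.33] M [-0.02 -0.03 -0.02] op 0.0171 q [-0.29 -0.07  1.92  0.    1.29 -0.1 ]
```

View pics/c10.png

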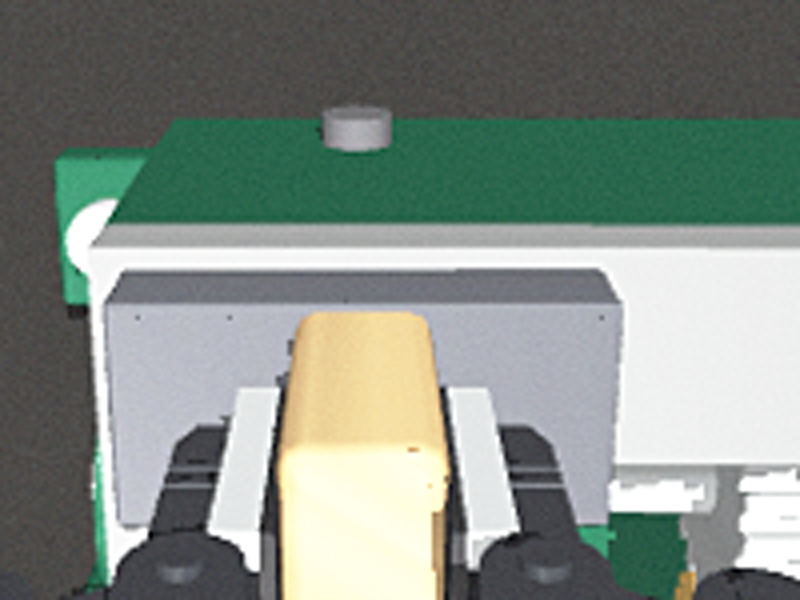

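>>> play_rows([
  {"x": 0, "y": 0, "z": -0.3, "turn": 0, "jaw": 1.0},
  {"x": 0, "y": 0, "z": -0.2, "turn": 0, "jaw": 1.0},
  {"x": 0, "y": 0, "z": 0, "turn": 0, "jaw": 1.0},
  {"x": 0, "y": 0, "z": 0, "turn": 0, "jaw": 1.0},
])

```text
t: 7.78
tool_pos: [0.5289, -0.0791, 0.1193]
tool_rot: [-1.114, 1.347, -1.347]
contact_force: [0.1, 0.6, -1.7]
opening: 0.0173
```

```bash
python3 - <<'E'
from h import *
o=st()
E
```

```text
t 7.78 pos [ 0.5289 -0.0791  0.1193] jawyaw -10.80 down [-0. -0. -1.] F [ 0.09  0.59 -1.7 ] M [ 0.03 -0.04  0.01] op 0.0173 q [-0.29 -0.07  1.92 -0.    1.28 -0.1 ]
```

>>> play_rows([
  {"x": 0, "y": 0, "z": -0.15, "turn": 0, "jaw": 1.0},
  {"x": 0, "y": 0, "z": 0, "turn": 0, "jaw": 1.0},
  {"x": 0, "y": 0, "z": 0, "turn": 0, "jaw": 1.0},
])

```text
t: 8.03
tool_pos: [0.5288, -0.0791, 0.1177]
tool_rot: [-1.114, 1.347, -1.347]
contact_force: [-0.2, -0.2, -2.9]
opening: 0.0172
```

```bash
python3 - <<'E'
from h import *
o=st()
E
```

```text
t 8.03 pos [ 0.5288 -0.0791  0.1177] jawyaw -10.80 down [-0.  0. -1.] F [-0.19 -0.21 -2.95] M [0.   0.02 0.02] op 0.0172 q [-0.29 -0.06  1.93 -0.    1.28 -0.1 ]
```

>>> play_rows([
  {"x": -0.12, "y": 0.04, "z": -0.1, "turn": 0, "jaw": 1.0},
  {"x": 0, "y": 0, "z": 0, "turn": 0, "jaw": 1.0},
  {"x": 0, "y": 0, "z": 0, "turn": 0, "jaw": 1.0},
])

```text
t: 8.28
tool_pos: [0.5276, -0.0786, 0.1168]
tool_rot: [-1.114, 1.347, -1.347]
contact_force: [0.1, 0.6, -1.8]
opening: 0.0175
```

>>> play_rows([
  {"x": 0, "y": 0, "z": -0.1, "turn": 0, "jaw": 1.0},
  {"x": 0, "y": 0, "z": 0, "turn": 0, "jaw": 1.0},
  {"x": 0, "y": 0, "z": 0, "turn": 0, "jaw": 1.0},
])

```text
t: 8.53
tool_pos: [0.5281, -0.0787, 0.1166]
tool_rot: [-1.114, 1.346, -1.347]
contact_force: [-1.4, 0.4, 2.9]
opening: 0.0168
```

>>> play_rows([
  {"x": 0, "y": 0, "z": -0.1, "turn": 0, "jaw": 1.0},
  {"x": 0, "y": 0, "z": 0, "turn": 0, "jaw": 1.0},
  {"x": 0, "y": 0, "z": 0, "turn": 0, "jaw": 1.0},
])

```text
t: 8.78
tool_pos: [0.5284, -0.0788, 0.1166]
tool_rot: [-1.113, 1.345, -1.348]
contact_force: [-3.6, 0.9, 6.6]
opening: 0.017
```

>>> play_rows([
  {"x": 0.25, "y": -0.05, "z": -0.02, "turn": 0, "jaw": 1.0},
  {"x": 0.4, "y": -0.08, "z": 0, "turn": 0, "jaw": 1.0},
  {"x": 0.4, "y": -0.08, "z": 0, "turn": 0, "jaw": 1.0},
  {"x": 0.4, "y": -0.08, "z": 0, "turn": 0, "jaw": 1.0},
])

```text
t: 9.12
tool_pos: [0.5431, -0.0818, 0.1166]
tool_rot: [-1.113, 1.345, -1.348]
contact_force: [-3.4, 0.9, 8.4]
opening: 0.0173
```

```bash
python3 - <<'E'
from h import *
o=st()
E
```

```text
t 9.12 pos [ 0.5431 -0.0818  0.1166] jawyaw -10.80 down [ 0.002 -0.001 -1.   ] F [-3.39  0.85  8.36] M [ 0.15  0.64 -0.04] op 0.0173 q [-0.28 -0.03  1.89 -0.    1.28 -0.1 ]
```

>>> play_rows([
  {"x": 0.4, "y": -0.07, "z": 0, "turn": 0, "jaw": 1.0},
  {"x": 0.4, "y": -0.07, "z": 0, "turn": 0, "jaw": 1.0},
  {"x": 0.4, "y": -0.07, "z": 0, "turn": 0, "jaw": 1.0},
  {"x": 0.4, "y": -0.07, "z": 0, "turn": 0, "jaw": 1.0},
  {"x": 0.4, "y": -0.08, "z": 0, "turn": 0, "jaw": 1.0},
])

```text
t: 9.53
tool_pos: [0.5632, -0.0854, 0.1166]
tool_rot: [-1.113, 1.345, -1.348]
contact_force: [-4.3, 0.7, 8.9]
opening: 0.0166
```

>>> play_rows([
  {"x": 0.4, "y": -0.07, "z": 0, "turn": 0, "jaw": 1.0},
  {"x": 0.4, "y": -0.08, "z": 0, "turn": 0, "jaw": 1.0},
  {"x": 0.4, "y": -0.08, "z": 0, "turn": 0, "jaw": 1.0},
  {"x": 0.4, "y": -0.07, "z": 0, "turn": 0, "jaw": 1.0},
  {"x": 0.4, "y": -0.07, "z": 0, "turn": 0, "jaw": 1.0},
])

```text
t: 9.95
tool_pos: [0.5832, -0.0891, 0.1166]
tool_rot: [-1.113, 1.345, -1.348]
contact_force: [-4.1, 0.3, 8.2]
opening: 0.0172
```

>>> play_rows([
  {"x": 0.4, "y": -0.08, "z": 0, "turn": 0, "jaw": 1.0},
  {"x": 0.4, "y": -0.08, "z": 0, "turn": 0, "jaw": 1.0},
  {"x": 0.4, "y": -0.07, "z": 0, "turn": 0, "jaw": 1.0},
  {"x": 0.4, "y": -0.08, "z": 0, "turn": 0, "jaw": 1.0},
  {"x": 0.4, "y": -0.07, "z": 0, "turn": 0, "jaw": 1.0},
])

```text
t: 10.37
tool_pos: [0.6032, -0.0929, 0.1167]
tool_rot: [-1.113, 1.345, -1.348]
contact_force: [-2.9, 1.1, 8.6]
opening: 0.0171
```

>>> play_rows([
  {"x": 0.4, "y": -0.08, "z": 0, "turn": 0, "jaw": 1.0},
  {"x": 0.4, "y": -0.08, "z": 0, "turn": 0, "jaw": 1.0},
  {"x": 0.4, "y": -0.07, "z": 0, "turn": 0, "jaw": 1.0},
  {"x": 0.4, "y": -0.08, "z": 0, "turn": 0, "jaw": 1.0},
  {"x": 0.4, "y": -0.08, "z": 0, "turn": 0, "jaw": 1.0},
])

```text
t: 10.78
tool_pos: [0.6231, -0.0968, 0.1167]
tool_rot: [-1.113, 1.345, -1.348]
contact_force: [-3.4, 0.8, 7.2]
opening: 0.0174
```

>>> play_rows([
  {"x": 0.4, "y": -0.08, "z": -0.01, "turn": 0, "jaw": 1.0},
  {"x": 0.4, "y": -0.07, "z": 0, "turn": 0, "jaw": 1.0},
  {"x": 0.4, "y": -0.08, "z": 0, "turn": 0, "jaw": 1.0},
  {"x": 0.4, "y": -0.07, "z": 0, "turn": 0, "jaw": 1.0},
  {"x": 0.4, "y": -0.08, "z": 0, "turn": 0, "jaw": 1.0},
])

```text
t: 11.2
tool_pos: [0.6431, -0.1006, 0.1167]
tool_rot: [-1.113, 1.345, -1.348]
contact_force: [-4.2, 1.5, 7.2]
opening: 0.0172
```

>>> play_rows([
  {"x": 0.4, "y": -0.07, "z": 0, "turn": 0, "jaw": 1.0},
  {"x": 0.4, "y": -0.08, "z": 0, "turn": 0, "jaw": 1.0},
  {"x": 0.4, "y": -0.07, "z": 0, "turn": 0, "jaw": 1.0},
  {"x": 0.4, "y": -0.08, "z": 0, "turn": 0, "jaw": 1.0},
  {"x": 0.4, "y": -0.08, "z": 0, "turn": 0, "jaw": 1.0},
  {"x": 0.25, "y": -0.05, "z": 0, "turn": 0, "jaw": 1.0},
])

```text
t: 11.7
tool_pos: [0.6658, -0.1049, 0.1167]
tool_rot: [-1.113, 1.345, -1.348]
contact_force: [-3.2, 0.5, 7.3]
opening: 0.017
```

```bash
python3 - <<'E'
from h import *
o=st()
d=grab('wrist','w6.png')
st()
E
```

```text
t 11.70 pos [ 0.6658 -0.1049  0.1167] jawyaw -10.79 down [ 0.002 -0.001 -1.   ] F [-3.21  0.47  7.26] M [0.13 0.57 0.01] op 0.0170 q [-0.27  0.25  1.59 -0.    1.3  -0.08]
t 11.75 pos [ 0.6661 -0.105   0.1167] jawyaw -10.79 down [ 0.002 -0.001 -1.   ] F [-1.78  0.54  7.06] M [0.03 0.24 0.  ] op 0.0174 q [-0.27  0.25  1.59 -0.    1.3  -0.08]
```

View pics/w6.png

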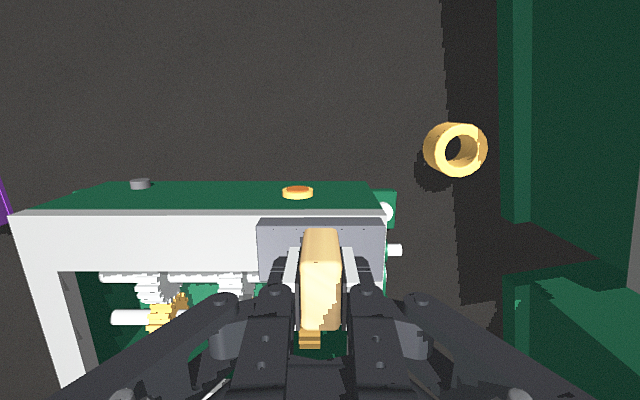

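>>> play_rows([
  {"x": 0, "y": 0, "z": 1.0, "turn": 0, "jaw": 1.0},
  {"x": 0, "y": 0, "z": 2.0, "turn": 0, "jaw": 1.0},
  {"x": -1.0, "y": 1.8, "z": 1.5, "turn": 1, "jaw": 1.0},
  {"x": -1.77, "y": 3.24, "z": 0, "turn": 2.8, "jaw": 1.0},
  {"x": -1.77, "y": 3.24, "z": 0, "turn": 2.8, "jaw": 1.0},
  {"x": -1.77, "y": 3.24, "z": 0, "turn": 2.8, "jaw": 1.0},
  {"x": -1.77, "y": 3.24, "z": 0, "turn": 2.8, "jaw": 1.0},
  {"x": -1.77, "y": 3.24, "z": 0, "turn": 2.8, "jaw": 1.0},
])

```text
t: 12.42
tool_pos: [0.5648, 0.0767, 0.159]
tool_rot: [-1.244, 1.154, -1.153]
contact_force: [0.6, 0.8, -2.3]
opening: 0.017
```

>>> play_rows([
  {"x": -1.77, "y": 3.24, "z": 0, "turn": 2.8, "jaw": 1.0},
  {"x": -1.77, "y": 3.24, "z": 0, "turn": 2.8, "jaw": 1.0},
  {"x": -1.77, "y": 3.24, "z": 0, "turn": 2.8, "jaw": 1.0},
  {"x": -1.77, "y": 3.24, "z": 0, "turn": 2.8, "jaw": 1.0},
  {"x": -0.8, "y": 1.5, "z": -1.5, "turn": 1, "jaw": 1.0},
  {"x": 0, "y": 0, "z": -1, "turn": 0, "jaw": 1.0},
  {"x": 0, "y": 0, "z": 0, "turn": 0, "jaw": 1.0},
])

```text
t: 13.0
tool_pos: [0.485, 0.22, 0.1314]
tool_rot: [-1.337, 0.997, -0.993]
contact_force: [0.1, 0.5, -3.0]
opening: 0.0171
```

```bash
python3 - <<'E'
from h import *
o=st()
E
```

```text
t 13.00 pos [0.485  0.22   0.1314] jawyaw 16.52 down [-0.005 -0.002 -1.   ] F [ 0.1   0.52 -3.04] M [-0.01  0.07 -0.02] op 0.0171 q [ 0.29 -0.08  1.92 -0.    1.31 -0.  ]
```

>>> play_rows([
  {"x": 0.3, "y": 0, "z": -3.0, "turn": 0, "jaw": 1.0},
  {"x": 0, "y": 0, "z": -3.0, "turn": 0, "jaw": 1.0},
  {"x": 0, "y": 0, "z": -2.0, "turn": 0, "jaw": 1.0},
  {"x": 0, "y": 0, "z": -1.0, "turn": 0, "jaw": 1.0},
  {"x": 0, "y": 0, "z": -0.5, "turn": 0, "jaw": 1.0},
  {"x": 0, "y": 0, "z": 0, "turn": 0, "jaw": 1.0},
  {"x": 0, "y": 0, "z": 0, "turn": 0, "jaw": 1.0},
])

```text
t: 13.58
tool_pos: [0.4917, 0.2198, 0.0408]
tool_rot: [-1.329, 0.995, -0.997]
contact_force: [0.6, -0.4, -2.4]
opening: 0.0171
```

>>> play_rows([
  {"x": 0, "y": 0, "z": -0.3, "turn": 0, "jaw": 1.0},
  {"x": 0, "y": 0, "z": -0.2, "turn": 0, "jaw": 1.0},
  {"x": 0, "y": 0, "z": 0, "turn": 0, "jaw": 1.0},
  {"x": 0, "y": 0, "z": 0, "turn": 0, "jaw": 1.0},
])

```text
t: 13.92
tool_pos: [0.4907, 0.2201, 0.035]
tool_rot: [-1.331, 0.995, -0.996]
contact_force: [-0.2, 0.2, -1.8]
opening: 0.0171
```

>>> play_rows([
  {"x": 0, "y": 0, "z": -0.2, "turn": 0, "jaw": 1.0},
  {"x": 0, "y": 0, "z": -0.15, "turn": 0, "jaw": 1.0},
  {"x": 0, "y": 0, "z": 0, "turn": 0, "jaw": 1.0},
  {"x": 0, "y": 0, "z": 0, "turn": 0, "jaw": 1.0},
])

```text
t: 14.25
tool_pos: [0.4903, 0.22, 0.0309]
tool_rot: [-1.331, 0.996, -0.996]
contact_force: [0.3, 0.5, -2.2]
opening: 0.0171
```

>>> play_rows([
  {"x": 0, "y": 0, "z": -0.1, "turn": 0, "jaw": 1.0},
  {"x": 0, "y": 0, "z": 0, "turn": 0, "jaw": 1.0},
  {"x": 0, "y": 0, "z": 0, "turn": 0, "jaw": 1.0},
])

```text
t: 14.5
tool_pos: [0.4908, 0.2201, 0.0307]
tool_rot: [-1.331, 0.995, -0.996]
contact_force: [-1.8, 0.4, 3.3]
opening: 0.0171
```

>>> play_rows([
  {"x": 0, "y": 0, "z": 0, "turn": 0, "jaw": 2.4},
  {"x": 0, "y": 0, "z": 0, "turn": 0, "jaw": 4.5},
  {"x": 0, "y": 0, "z": 0, "turn": 0, "jaw": 4.5},
  {"x": 0, "y": 0, "z": 0, "turn": 0, "jaw": 4.5},
  {"x": 0, "y": 0, "z": 1, "turn": 0, "jaw": 4.5},
  {"x": 0, "y": 0, "z": 3, "turn": 0, "jaw": 4.5},
  {"x": 0, "y": 0, "z": 3, "turn": 0, "jaw": 4.5},
  {"x": 0, "y": 0, "z": 3, "turn": 0, "jaw": 4.5},
])

```text
t: 15.17
tool_pos: [0.49, 0.2199, 0.1314]
tool_rot: [-1.332, 0.996, -0.995]
contact_force: [0.9, 0.2, -0.1]
opening: 0.0448
```

```bash
python3 - <<'E'
from h import *
o=st()
d=grab('wrist','w7.png')
E
```

```text
t 15.17 pos [0.49   0.2199 0.1314] jawyaw 16.40 down [-0.001 -0.    -1.   ] F [ 0.88  0.19 -0.12] M [0.02 0.01 0.04] op 0.0448 q [ 0.28 -0.07  1.91 -0.    1.31 -0.  ]
```

View pics/w7.png

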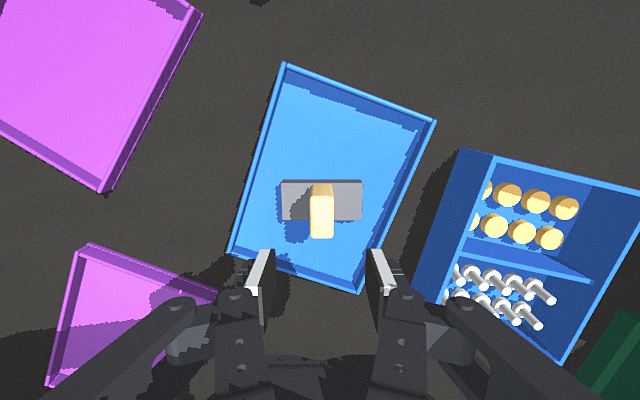

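```bash
python3 - <<'E'
from fit import *
print(tri([(C['side'],(444,232.2)),(C['top'],(442.4,177))]))
H=[.5591,-.2899,.268]
print(proj(C['side'],H),proj(C['top'],H))
for s in (-.05,.05):
    X=np.array(H)+s*np.array([.9823,-.1872,0]); print(s,proj(C['side'],X),proj(C['top'],X))
E
```

```text
[ 0.5552 -0.2891  0.2808]
[445.3682 234.6023] [440.4661 177.2638]
-0.05 [429.8693 244.2483] [438.0474 193.4663]
0.05 [460.2239 225.3567] [442.859  161.2345]
```

>>> play_rows([
  {"x": 0.49, "y": -3.0, "z": 2.9, "turn": 4.5, "jaw": 5},
  {"x": 0.49, "y": -3.0, "z": 2.9, "turn": 4.5, "jaw": 5},
  {"x": 0.49, "y": -3.0, "z": 2.9, "turn": 4.5, "jaw": 5},
  {"x": 0.49, "y": -3.0, "z": 2.9, "turn": 4.5, "jaw": 5},
  {"x": 0.49, "y": -3.0, "z": 2.9, "turn": 4.5, "jaw": 5},
  {"x": 0.49, "y": -3.0, "z": 2.9, "turn": 4.5, "jaw": 5},
  {"x": 0.49, "y": -3.0, "z": 2.9, "turn": 4.5, "jaw": 5},
  {"x": 0.49, "y": -3.0, "z": 2.9, "turn": 4.5, "jaw": 5},
])

```text
t: 15.88
tool_pos: [0.529, -0.0194, 0.3623]
tool_rot: [-1.51, 0.51, -0.512]
contact_force: [0.4, -0.1, -0.2]
opening: 0.05
```

```bash
python3 - <<'E'
from h import *
o=st()
E
```

```text
t 15.88 pos [ 0.529  -0.0194  0.3623] jawyaw 52.63 down [ 0.001 -0.    -1.   ] F [ 0.36 -0.15 -0.16] M [-0.   -0.05 -0.01] op 0.0500 q [-0.18 -0.22  1.66  0.    1.71 -1.1 ]
```

>>> play_rows([
  {"x": 0.43, "y": -3.86, "z": 0, "turn": 3.8, "jaw": 5},
  {"x": 0.43, "y": -3.86, "z": 0, "turn": 3.8, "jaw": 5},
  {"x": 0.43, "y": -3.86, "z": 0, "turn": 3.8, "jaw": 5},
  {"x": 0.43, "y": -3.86, "z": 0, "turn": 3.8, "jaw": 5},
  {"x": 0.43, "y": -3.86, "z": 0, "turn": 3.8, "jaw": 5},
  {"x": 0.43, "y": -3.86, "z": 0, "turn": 3.8, "jaw": 5},
  {"x": 0.43, "y": -3.86, "z": 0, "turn": 3.8, "jaw": 5},
  {"x": 0, "y": 0, "z": -2, "turn": 0, "jaw": 5},
])

```text
t: 16.55
tool_pos: [0.56, -0.2952, 0.3441]
tool_rot: [-1.572, 0.149, -0.159]
contact_force: [-0.0, 0.3, 0.7]
opening: 0.0499
```

>>> play_rows([
  {"x": 0, "y": 0, "z": 0, "turn": 0, "jaw": 5},
  {"x": 0, "y": 0, "z": 0, "turn": 0, "jaw": 5},
])

```text
t: 16.72
tool_pos: [0.5587, -0.288, 0.3388]
tool_rot: [-1.564, 0.153, -0.149]
contact_force: [-0.1, -0.2, 0.2]
opening: 0.05
```

```bash
python3 - <<'E'
from h import *
import pickle
o=st()
d=grab('wrist','w8.png')
pickle.dump({k:v for k,v in d.items() if k!='img'},open('w8.pkl','wb'))
H=np.array([.5591,-.2899,.268])
for s in (-.05,0,.05): print(proj(d,H+s*np.array([.9823,-.1872,0])))
for z in (.268,.249): print('tool',proj(d,[*o['tool_pos'][:2],z]))
E
```

```text
t 16.72 pos [ 0.5587 -0.288   0.3388] jawyaw 78.96 down [-0.003  0.002 -1.   ] F [-0.1  -0.19  0.22] M [0.02 0.04 0.02] op 0.0500 q [-0.59  0.02  1.47  0.    1.66 -1.97]
[317.32164384 147.97964916]
[317.78919911 216.79695203]
[318.20039768 277.31937389]
tool [320.2828922  215.83533866]
tool [320.2880284  207.98989026]
```

View pics/w8.png

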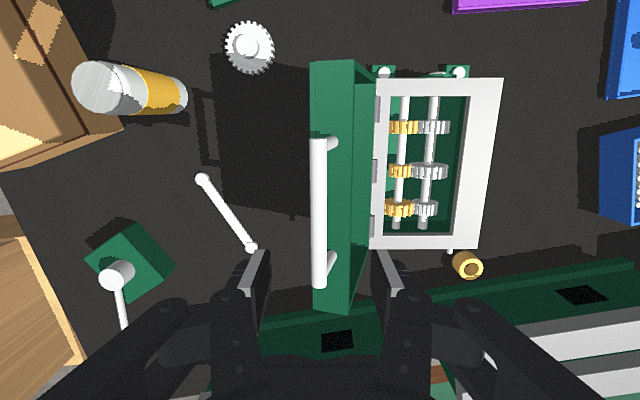

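>>> play_rows([
  {"x": 0, "y": -0.15, "z": -3, "turn": 0.3, "jaw": 5},
  {"x": 0, "y": 0, "z": -3, "turn": 0, "jaw": 5},
  {"x": 0, "y": 0, "z": -1.5, "turn": 0, "jaw": 5},
  {"x": 0, "y": 0, "z": -0.5, "turn": 0, "jaw": 5},
  {"x": 0, "y": 0, "z": 0, "turn": 0, "jaw": 5},
  {"x": 0, "y": 0, "z": 0, "turn": 0, "jaw": 5},
])

```text
t: 17.27
tool_pos: [0.56, -0.2895, 0.2619]
tool_rot: [-1.567, 0.144, -0.148]
contact_force: [0.5, -0.0, -0.0]
opening: 0.0502
```

```bash
python3 - <<'E'
from h import *
import pickle
o=st()
d=grab('wrist','w9.png')
grab('side','s9.png')
a=cv2.imread('pics/s9.png')[150:300,350:520];cv2.imwrite('pics/c11.png',cv2.resize(a,None,fx=4,fy=4,interpolation=2))
E
```

```text
t 17.27 pos [ 0.56   -0.2895  0.2619] jawyaw 79.35 down [ 0.002 -0.001 -1.   ] F [ 0.46 -0.02 -0.01] M [ 0.01  0.04 -0.  ] op 0.0502 q [-0.6   0.05  1.57  0.    1.52 -1.98]
```

View pics/w9.png

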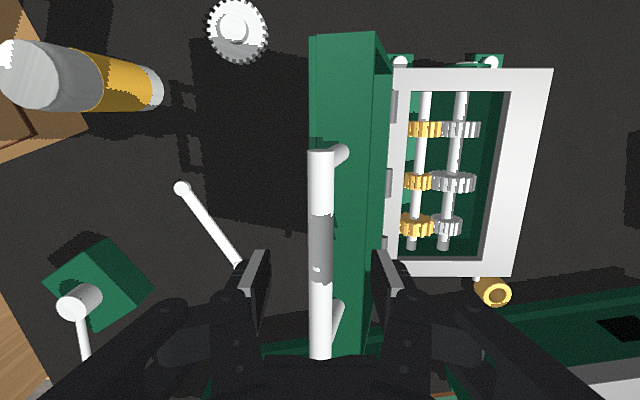

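View pics/c11.png

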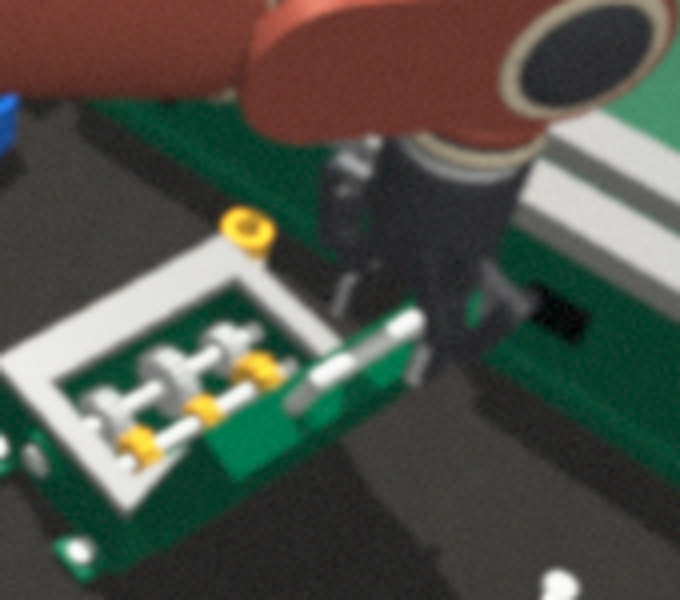

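>>> play_rows([
  {"x": 0, "y": 0, "z": -0.3, "turn": 0, "jaw": 4},
  {"x": 0, "y": 0, "z": 0, "turn": 0, "jaw": 3},
  {"x": 0, "y": 0, "z": 0, "turn": 0, "jaw": 2},
  {"x": 0, "y": 0, "z": 0, "turn": 0, "jaw": 1.4},
  {"x": 0, "y": 0, "z": 0, "turn": 0, "jaw": 0.8},
  {"x": 0, "y": 0, "z": 0, "turn": 0, "jaw": 0.8},
  {"x": 0, "y": 0, "z": 0, "turn": 0, "jaw": 0.8},
], squeeze=30)

```text
t: 17.95
tool_pos: [0.5595, -0.2896, 0.2575]
tool_rot: [-1.566, 0.146, -0.147]
contact_force: [0.3, 1.3, 1.8]
opening: 0.0106
```

```bash
python3 - <<'E'
from h import *
import pickle
o=st()
d=grab('wrist','w10.png')
pickle.dump({k:v for k,v in d.items() if k!='img'},open('w10.pkl','wb'))
st()
E
```

```text
t 17.95 pos [ 0.5595 -0.2896  0.2575] jawyaw 79.31 down [ 0.  0. -1.] F [0.26 1.25 1.77] M [ 0.29  0.02 -0.11] op 0.0106 q [-0.6   0.05  1.57  0.    1.52 -1.98]
t 18.00 pos [ 0.5595 -0.2896  0.2574] jawyaw 79.31 down [ 0.  0. -1.] F [-0.68  2.41  0.73] M [ 0.25  0.03 -0.03] op 0.0108 q [-0.6   0.05  1.57  0.    1.52 -1.98]
```

View pics/w10.png

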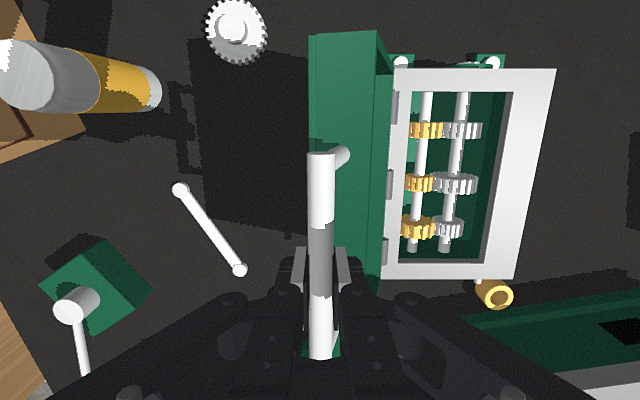

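>>> play_rows([
  {"x": 0.08, "y": 0.45, "z": 0.17, "turn": 0, "jaw": 0.8},
  {"x": 0.09, "y": 0.45, "z": 0.16, "turn": 0, "jaw": 0.8},
  {"x": 0.17, "y": 0.9, "z": 0.27, "turn": 0, "jaw": 0.8},
  {"x": 0.17, "y": 0.9, "z": 0.22, "turn": 0, "jaw": 0.8},
  {"x": 0.18, "y": 0.93, "z": 0.17, "turn": 0, "jaw": 0.8},
  {"x": 0.18, "y": 0.93, "z": 0.13, "turn": 0, "jaw": 0.8},
  {"x": 0.17, "y": 0.93, "z": 0.09, "turn": 0, "jaw": 0.8},
])

```text
t: 18.58
tool_pos: [0.5702, -0.2338, 0.2703]
tool_rot: [-1.566, 0.145, -0.147]
contact_force: [-0.8, -3.5, 5.2]
opening: 0.0104
```

```bash
python3 - <<'E'
from h import *
st()
E
```

```text
t 18.58 pos [ 0.5702 -0.2338  0.2703] jawyaw 79.32 down [ 0.001 -0.001 -1.   ] F [-0.77 -3.51  5.15] M [-0.7   0.09 -0.01] op 0.0104 q [-0.51  0.01  1.59 -0.    1.54 -1.89]
```

>>> play_rows([
  {"x": 0.18, "y": 0.93, "z": 0.03, "turn": 0, "jaw": 0.8},
  {"x": 0.18, "y": 0.93, "z": -0.01, "turn": 0, "jaw": 0.8},
  {"x": 0.17, "y": 0.93, "z": -0.05, "turn": 0, "jaw": 0.8},
  {"x": 0.13, "y": 0.7, "z": -0.07, "turn": 0, "jaw": 0.8},
  {"x": 0.09, "y": 0.5, "z": -0.08, "turn": 0, "jaw": 0.8},
  {"x": 0.06, "y": 0.3, "z": -0.05, "turn": 0, "jaw": 0.8},
  {"x": 0, "y": 0, "z": 0, "turn": 0, "jaw": 0.8},
  {"x": 0, "y": 0, "z": 0, "turn": 0, "jaw": 0.8},
])

```text
t: 19.25
tool_pos: [0.5781, -0.1916, 0.2667]
tool_rot: [-1.565, 0.146, -0.147]
contact_force: [2.1, -1.7, 2.1]
opening: 0.0107
```

```bash
python3 - <<'E'
from h import *
o=st()
p=o['tool_pos']-np.array([.5595,-.2896,.2575]); print('along',p@[.1872,.9823,0],p[2])
import pickle
d=grab('wrist','w11.png')
pickle.dump({k:v for k,v in d.items() if k!='img'},open('w11.pkl','wb'))
E
```

```text
t 19.25 pos [ 0.5781 -0.1916  0.2667] jawyaw 79.32 down [ 0.     0.001 -1.   ] F [ 2.12 -1.68  2.14] M [-0.25 -0.36 -0.  ] op 0.0107 q [-0.44 -0.    1.61  0.    1.53 -1.83]
along 0.09972079063430894 0.009166281232103612
```

View pics/w11.png

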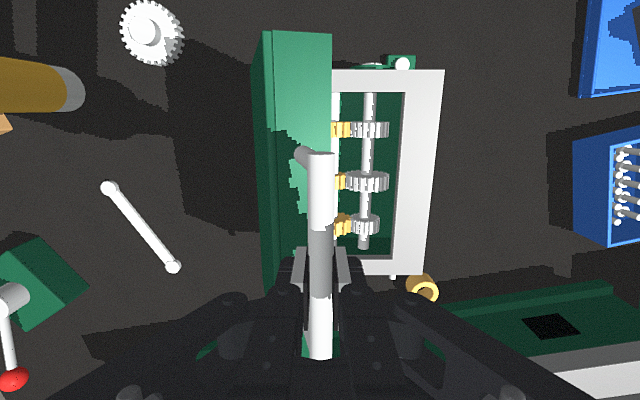

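>>> play_rows([
  {"x": 0.06, "y": 0.3, "z": -0.05, "turn": 0, "jaw": 0.8},
  {"x": 0.05, "y": 0.25, "z": -0.04, "turn": 0, "jaw": 0.8},
  {"x": 0.02, "y": 0.12, "z": -0.03, "turn": 0, "jaw": 0.8},
  {"x": 0, "y": 0, "z": 0, "turn": 0, "jaw": 0.8},
  {"x": 0, "y": 0, "z": 0, "turn": 0, "jaw": 0.8},
  {"x": 0, "y": 0, "z": 0, "turn": 0, "jaw": 0.8},
  {"x": 0, "y": 0, "z": 0, "turn": 0, "jaw": 0.8},
])

```text
t: 19.88
tool_pos: [0.5793, -0.1854, 0.2655]
tool_rot: [-1.566, 0.146, -0.147]
contact_force: [3.7, -2.0, 0.4]
opening: 0.0107
```

```bash
python3 - <<'E'
from h import *
o=st()
p=o['tool_pos']-np.array([.5595,-.2896,.2575]); print('along',p@[.1872,.9823,0],p[2])
import pickle
d=grab('wrist','w12.png');s=grab('side','s12.png');t=grab('top','t12.png')
X=np.array([o['tool_pos'][0]+.0,o['tool_pos'][1],.2767])
for n,c in(('w',d),('s',s),('t',t)):
    for k in (-.05,0,.05): print(n,proj(c,X+k*np.array([.9823,-.1872,0])))
a=s['img'][150:310,330:520,::-1];cv2.imwrite('pics/c12.png',cv2.resize(a,None,fx=4,fy=3.7,interpolation=2))
a=t['img'][130:230,340:460,::-1];cv2.imwrite('pics/c13.png',cv2.resize(a,None,fx=6,fy=6,interpolation=2))
pickle.dump({k:v for k,v in d.items() if k!='img'},open('w12.pkl','wb'))
E
```

```text
t 19.88 pos [ 0.5793 -0.1854  0.2655] jawyaw 79.29 down [ 0. -0. -1.] F [ 3.73 -1.97  0.44] M [-0.63 -0.68 -0.02] op 0.0107 q [-0.43 -0.    1.61 -0.    1.53 -1.82]
along 0.10601872313914797 0.007988822947347651
w [320.32665218 168.61524724]
w [320.13900003 271.81483502]
w [319.98520506 356.39461606]
s [399.6571493  212.47567156]
s [414.89155834 204.00580069]
s [429.52856835 195.86806561]
t [403.44852754 186.49259521]
t [406.06605331 170.24732874]
t [408.6554717  154.17650632]
```

View pics/c12.png

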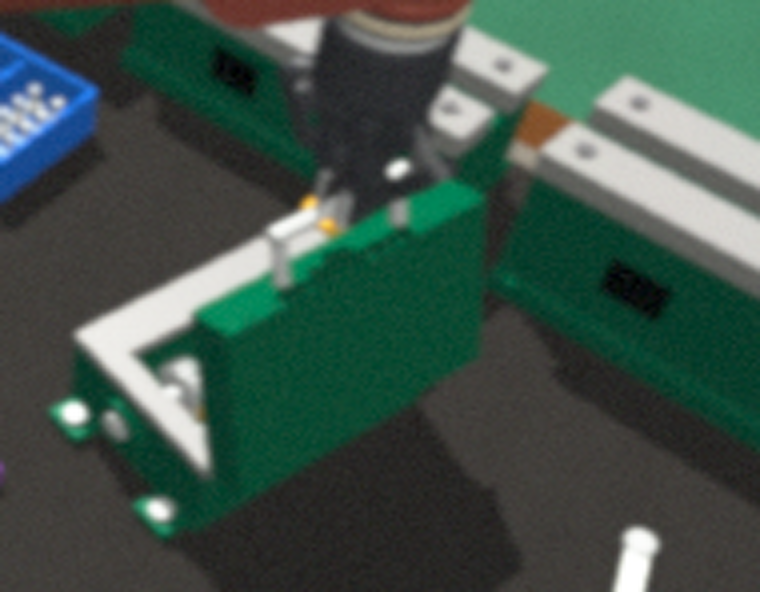

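View pics/c13.png

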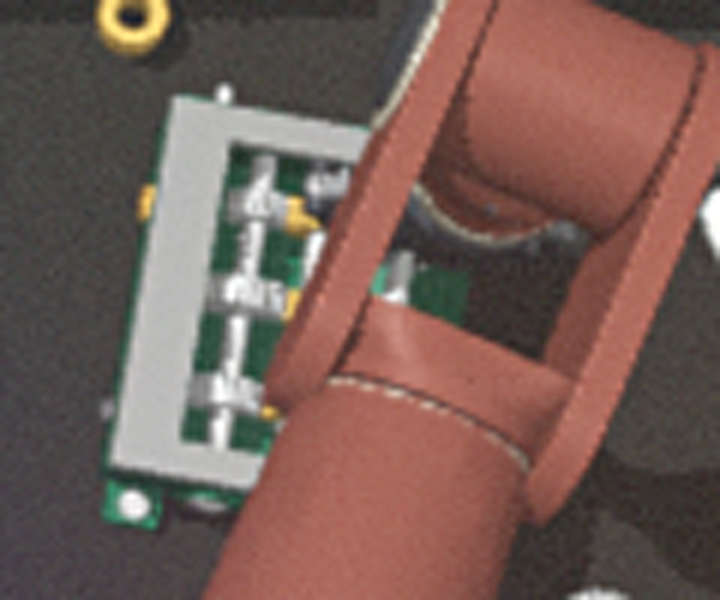

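View pics/w12.png

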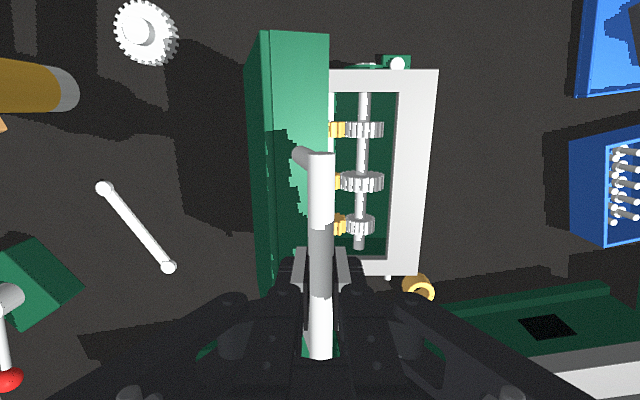

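```bash
python3 - <<'E'
from fit import *
C['w']=pickle.load(open('w12.pkl','rb'))
c=lambda x,y:np.array([330+x/4-.4,150+y/3.7-.4])
def pt(th,x,r,h,p=(.5858,-.1496,-.1883)):
    y=-.075+r*np.cos(th)-h*np.sin(th);z=.09+r*np.sin(th)+h*np.cos(th)
    return np.array([p[0]+x*np.cos(p[2])-y*np.sin(p[2]),p[1]+x*np.sin(p[2])+y*np.cos(p[2]),z])
L=[('side',c(197,316),-.11,.15,0),('side',c(240,333),-.11,.15,.035),('side',c(485,198),.11,.15,.035),('side',c(447,180),.11,.15,0),
('w',np.array([271,30]),-.11,.15,.035),('w',np.array([329,34]),-.11,.15,0)]
for th in (1.24,1.281,1.32):
    print(th,[np.round(proj(C[n],pt(th,x,r,h))-px,1).tolist() for n,px,x,r,h in L])
def f(t,S): return np.concatenate([proj(C[n],pt(t[0],x,r,h)+np.r_[t[1:],0])-px for n,px,x,r,h in S])
for S in (L,L[:4],L[4:]): print(least_squares(f,[1.3,0,0],args=(S,)).x, least_squares(lambda t:f([t[0],0,0],S),[1.3]).x)
# handle-based
o=ctrl.get_obs();q=o['tool_pos'][:2]-[.5858,-.1496];yl=q@[.1872,.9822]+.075
from scipy.optimize import brentq
print('theta by handle',brentq(lambda t:.19*np.cos(t)-.016*np.sin(t)-yl,.9,1.9))
E
```

```text
1.24 [[-3.0, -3.0], [-4.6, -1.5], [-1.2, -2.4], [-1.8, -2.2], [1.6, 0.7], [11.5, 2.2]]
1.281 [[-1.4, -1.9], [-2.9, 0.2], [0.7, -1.1], [-0.0, -1.4], [-11.7, 0.4], [0.1, 1.3]]
1.32 [[0.1, -0.8], [-1.2, 1.8], [2.4, 0.3], [1.6, -0.5], [-24.4, 0.3], [-11.0, 0.6]]
[ 1.0993 -0.0059 -0.0233] [1.2631]
[ 1.123  -0.0004 -0.0241] [1.3046]
[ 1.0178 -0.0094 -0.0342] [1.2606]
theta by handle 1.282844888569304
```

>>> play_rows([
  {"x": 0.05, "y": 0.03, "z": 0, "turn": 0, "jaw": 0.8},
  {"x": 0.05, "y": 0.03, "z": 0, "turn": 0, "jaw": 0.8},
  {"x": 0, "y": 0, "z": 0, "turn": 0, "jaw": 0.8},
  {"x": 0, "y": 0, "z": 0, "turn": 0, "jaw": 0.8},
  {"x": 0, "y": 0, "z": 0, "turn": 0, "jaw": 0.8},
  {"x": 0, "y": 0, "z": 0, "turn": 0, "jaw": 0.8},
  {"x": 0, "y": 0, "z": 0, "turn": 0, "jaw": 0.8},
  {"x": 0, "y": 0, "z": 0, "turn": 0, "jaw": 0.8},
])

```text
t: 20.7
tool_pos: [0.5795, -0.1844, 0.2655]
tool_rot: [-1.565, 0.148, -0.145]
contact_force: [-2.9, 0.2, 2.1]
opening: 0.0106
```

```bash
python3 - <<'E'
from h import *
from scipy.optimize import brentq
for i in range(3):
    o=st();q=o['tool_pos'][:2]-[.5858,-.1496];yl=q@[.1872,.9822]+.075
    print('theta by handle',brentq(lambda t:.19*np.cos(t)-.016*np.sin(t)-yl,.9,1.9))
    p=o['tool_pos']-np.array([.5595,-.2896,.2575]); print('along',p@[.1872,.9823,0],p[2])
    s=grab('side','s13.png')
E
```

```text
t 20.70 pos [ 0.5795 -0.1844  0.2655] jawyaw 79.30 down [-0.002  0.001 -1.   ] F [-2.92  0.17  2.14] M [-0.06  0.59 -0.04] op 0.0106 q [-0.43 -0.    1.61 -0.    1.53 -1.81]
theta by handle 1.277150393124859
along 0.10712112600105148 0.00795581265212092
t 20.75 pos [ 0.5796 -0.1844  0.2655] jawyaw 79.31 down [-0.002  0.001 -1.   ] F [-3.37  0.94  2.3 ] M [-0.08  0.62 -0.01] op 0.0104 q [-0.43 -0.    1.61 -0.    1.53 -1.81]
theta by handle 1.2771396188141357
along 0.10712313520889855 0.007956846823100605
t 20.80 pos [ 0.5795 -0.1844  0.2654] jawyaw 79.31 down [-0.002  0.001 -1.   ] F [-4.62  0.08  1.57] M [-0.09  0.81 -0.  ] op 0.0105 q [-0.43 -0.    1.61 -0.    1.53 -1.81]
theta by handle 1.277359429076138
along 0.10708213631702863 0.00793207790453293
```

View pics/s13.png

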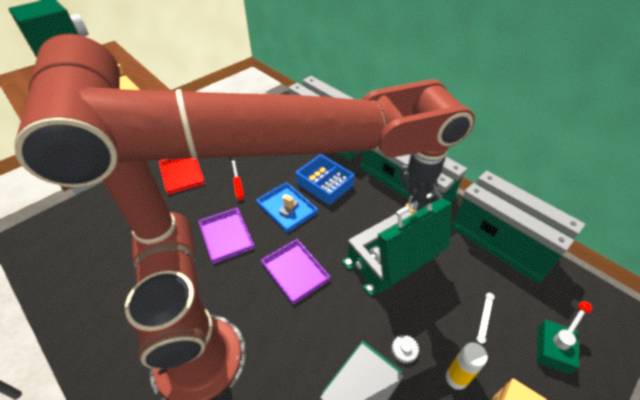

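>>> play_rows([
  {"x": -0.05, "y": -0.02, "z": 0, "turn": 0, "jaw": 0.8},
  {"x": 0, "y": 0, "z": 0, "turn": 0, "jaw": 0.8},
  {"x": 0, "y": 0, "z": 0, "turn": 0, "jaw": 0.8},
  {"x": 0, "y": 0, "z": 0, "turn": 0, "jaw": 0.8},
  {"x": 0, "y": 0, "z": 0, "turn": 0, "jaw": 0.8},
  {"x": 0, "y": 0, "z": 0, "turn": 0, "jaw": 0.8},
  {"x": 0, "y": 0, "z": 0, "turn": 0, "jaw": 0.8},
  {"x": 0, "y": 0, "z": 0, "turn": 0, "jaw": 0.8},
])

```text
t: 21.52
tool_pos: [0.5795, -0.1848, 0.2656]
tool_rot: [-1.566, 0.147, -0.146]
contact_force: [-5.1, 0.8, 1.4]
opening: 0.0106
```

```bash
python3 - <<'E'
from h import *
from scipy.optimize import brentq
o=st();q=o['tool_pos'][:2]-[.5858,-.1496];yl=q@[.1872,.9822]+.075
th=brentq(lambda t:.19*np.cos(t)-.016*np.sin(t)-yl,.9,1.9)
print(th,abs(o['dq']).max())
if abs(th-1.281)<.01: print(finish_job())
E
```

```text
t 21.52 pos [ 0.5795 -0.1848  0.2656] jawyaw 79.30 down [-0.001  0.    -1.   ] F [-5.1   0.85  1.45] M [-0.09  0.74  0.01] op 0.0106 q [-0.43 -0.    1.61 -0.    1.53 -1.82]
1.2795960836394515 0.0017604901460918192
the job is handed in; nothing more can be done
None
```

The whole job was carried out in the order asked and handed in at about 21.5 s of the 64 s allowed.

- **Stroke:** I took the stone from the blue tray and moved it about 140 mm along the wide seat, from the near point to the far point, in one pass without lifting. Contact force read about 9–11 N, allowing for the stone's weight. I then set the stone back in its tray; the wrist picture shows it lying flat there.
- **Cover:** I gripped the bar handle, swung the cover up from its stop and left it held still, still gripped. The handle position gives an angle of 1.280 rad against the 1.281 balance point, and joint speeds were about zero.
- **Checks that disagreed:** A rougher fit of the cover's edges in the side picture gave about 1.30 rad. In the wrist picture one corner matched 1.281 and another did not; I think I misread that corner, but I did not redo the fit.
- **Leftover force:** A static force of about 5 N along the hinge direction remained in the grip at the end. An attempt to relieve it did not work.

The last side picture shows nothing else on the bench visibly disturbed.

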